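# Coating thickness reading on a hung test coupon

### The job

The rinsed test coupon is draining across the clear trough: take it by its long edges and hang it by its hole on the peg of the tilted table, ring mark upward, lying flat on the table and hanging down the slope, and let go of it. Then draw the pen-type coating gauge out of its holder and hold its foot gently on the ring mark, square to the coupon's sloped face, with the spring sleeve pushed about halfway in. Finish while holding the gauge there for the reading; never lean on it hard, and leave the other things on the bench where they are.

Things in the scene. Friction and masses are not known exactly. Their poses are not given: they have to be found in the camera images.
- trough: clear plastic reagent trough standing fixed on the bench, 78 (x) x 133 (y) x 28 mm high, open on top; inside, above z = 17 mm, it is free over 108 mm along y and 58 mm along x (below that the floor and sloping walls). Origin: centre of its underside.
- coupon: flat grey metal test coupon, 110 (x) x 44 (y) x 5 mm, 75 g. Origin: centre of its underside; x runs along its length toward the end with the hole, z out of the face with the ring mark. It starts lying across the short way of the trough, mark up, underside 28 mm above the bench; its long edges can be taken at the middle, over the trough's inside.
- coupon_hole (a point): centre of the coupon's 12 mm through-hole, on the underside; 43 mm from the coupon's origin along its x
- coupon_spot (a point): centre of the ring mark printed on the coupon's upper face (thin black ring 16 mm across with four ticks); at x = -20 mm, y = 0, z = 5 mm of the coupon
- stand: tilting coupon stand fixed on the bench: round base 92 mm across, 16 mm high, with a 16 mm post that carries the table. Origin: centre of the base's underside; the table's slope rises toward the stand's +x.
- table: sloping aluminium table of the stand, fixed at 20 degrees to the bench, 120 x 30 x 6 mm (narrower than the coupon, so fingers pass beside it). Origin: on its upper face at the peg's foot, 40 mm from the stand's origin along the stand's x, 107 mm above the bench; x points up the slope, z square out of the face along the peg. It reaches from x = -103 to 17 mm, y = -15 to 15 mm.
- peg_tip (a point): tip of the steel hanging peg: 7 mm across, standing 26 mm square out of the table's face, its last 6 mm tapered to 2.4 mm
- holder: pen holder fixed on the bench: black foot 80 mm across, 10 mm high, with an upright aluminium tube of 33 mm outside and 22 mm inside diameter whose rim is 75 mm above the bench. Origin: centre of its underside.
- gauge: pen-type coating gauge, 143 mm long, 0.12 kg. Origin: centre of the foot with the sleeve out; z runs up to the case. Grey case 32 (x) x 26 (y) mm from z = 62 to 143 mm, display on its -x face; below it a barrel 18 mm across, then the steel spring sleeve. It starts upright in the holder, the case's shoulder on the rim, its foot 13 mm above the bench; draw it straight up over 62 mm to free it.
- gauge_foot (a point): centre of the flat foot of the spring sleeve, 10 mm across; moves up with the sleeve
- sleeve (a joint): how far the spring sleeve is pushed into the gauge, m: 0 = fully out, 0.010 = hard stop. It springs back; pushing takes 0.8 N to start and 0.4 N more for each mm (2.8 N at halfway).
- carton: bystander: small red carton, 86 x 55 x 115 mm, loose, standing at the back left
- redcap: bystander: small white bottle with a red cap, 35 mm across, 74 mm high, loose, behind the stand
- amber: bystander: brown bottle with a black cap, 54 mm across, 118 mm high, loose, at the back right
- dropper: bystander: white bottle with a blue cap, 42 mm across, 96 mm high, loose, at the back right
- marker: bystander: black lab marker, 137 mm long, 14 mm thick, lying loose at the front of the work, left
- clip: bystander: green bag clip, 25 x 72 x 13 mm, lying loose at the front of the work, middle
Mind the look-alikes: they are no part of the job. What is shaped like the stand but purple is not meant.

How it is judged:
By the outcome, as a careful person would: the job done as asked, in the order asked, and still so for the second after the job is handed in, while the arm keeps its last pose, push and grip.
It also fails if it takes over 54 s, if anything falls off the work surface, if the arm or the gripper's body presses on something with over 40 N, if the wrist force passes 120 N, or if a joint passes its speed limit or range.

### The arm

A 6-joint arm with a two-finger parallel gripper is mounted at the origin on the work surface; the furniture and walls round the work are solid. World frame = base frame: x ahead of the robot, y to its left, z up, the work surface at z = 0. Lengths are in m, angles in rad, forces in N, time in s.
With the tool pointing down it reaches from about 0.35 to 0.85 m from the base axis. Payload 8.1 kg.
Tool frame: the origin (TCP) lies at the very end of the fingers, on their centre line; the grasp point (between the pads) lies 19 mm behind it; z points along the fingers, y is the direction in which the jaws open and shut (so a half turn about z gives the same grasp; the last joint's range is limited). The gripper opens to 85 mm and grips with 20 to 120 N. Pads are 22 mm wide; open, the fingers measure 114 mm over their backs; the gripper's body (76 mm by 85 mm) begins 54 mm behind the grasp point. The pads swing forward as they close: fully open they stand 13 mm farther back than shut.
Start: joints at [-1.226, 0.13, 1.488, -0, 1.523, -0.085], TCP at [0.25, -0.545, 0.231] pointing down, gripper open.
Joint ranges: [-2.96, 2.96], [-0.89, 2.26], [0.02, 2.5], [-1.34, 4.48], [0, 2.73], [-2.66, 2.66]. Speed limits (rad/s): [2.39, 2.39, 2.79, 3.14, 3.14, 3.14].

### API

Orientations are given as a rotation vector (axis times angle).
In Python, from station import sense, optics, ticket, models gives the robot as it stands.
- The arm moves only by the tool arm_command, never from a script. Its argument "moves" is a list of rows, each a list of 3 entries, a list of its own where there are three numbers: the turn, a rotation vector about the world's x, y, z in degrees, then the shift along the world's x, y, z in m, then the opening, from -1 (shut) to 1 (fully open). A call has 1 to 10 rows; each row is the pose to reach, as a shift and turn from the pose measured when the call began; what a row does not reach only later rows make up. A row lasts 1/12 s, in which the tool goes at most 41.7 mm and 7.16 degrees, less where a joint would pass 70% of its speed; a pose out of reach is approached as far as the arm can. A call with a gripper value outside its range is refused whole. The fingers move at their own pace and stop on an object; the grip force is fixed at half the most. Time passes only in rows, so rows that repeat a pose let the fingers close. It gives the time, the measured TCP pose, the force and the opening at its end, in the units of the state.
- sense(): the state, without advancing time (a new reading comes with each control period).
- optics.get_image(name): name is "scene" or "top"; returns (picture, depth): 400x640x3 uint8, blue, green, red; 400x640 float32, m along the optical axis (not along the pixel's ray), 0 where there is no reading.
- optics.calibration(name): a dict with "fx", "fy", "cx", "cy" (pixels), "R" (3x3) and "t" (3): a world point X has camera coordinates R X + t. Camera axes: x right, y down, z forward; pixel columns grow to the right and rows downward; lengths in m; the calibration is good to about 2 mm. A picture is of the moment at which its call begins. calibration takes no time and is no camera call.
- ticket.job_done(): hands the job in, once; it reports no verdict.
Trained networks look in the newest picture that a camera, given by its name, has taken for a name from the list of things; names that differ only in an ending like _2 or _b are one class to them, and where a whole thing is asked for, a point or a joint stands for the part that bears it (a point fixed in the world has none). Each returns a list of dicts, best first, with "score" (0 to 1); they miss things now and then, are a little off and sometimes report something else, mostly with a low value. They report only what shows in the picture. A call takes as long as a camera call. They do not tell look-alikes from the thing itself.
- models.outline_of(target, camera): "pixels" (400x640 bool, what is visible of it) and "extent" ([centre column, centre row, width, height] in pixels, round what is visible of it).
The state is a dict: "time_s": time; "q": joint angles; "qvel": joint speeds; "joint_efforts": joint torques, N m; "eef_pos": TCP position; "tcp_rot": TCP orientation; "wrist_force": force on the tool from outside, world axes, zero at the start; "torque": the same for the moment, N m; "width": opening from 0.0 (shut) to 1.0 (fully open).
Only numpy, scipy, OpenCV 4.12 (cv2) and the standard library are available. Lean on these libraries where they do the work, as an engineer would, in place of code of your own. Each camera call takes 0.05 s, during which the arm holds its last target.

## Working session

There is one attempt and no reset: what is moved stays moved. The work goes in short steps, Python scripts to look and compute and a tool call to move; the robot and the scene stay as the last step left them, time stands still between calls to the robot, and variables do not carry over. Pictures are saved under pics/ and viewed, and the job is handed in when it is done.

Besides the shell and the picture viewer there is one more tool, called after "Emit:" by a JSON object that holds its "op" and its "data". arm_command: Moves the arm, as the interface text tells. Its arguments: {"type":"object","properties":{"moves":{"type":"array","items":{"type":"array"}}},"required":["moves"]}

```bash
mkdir -p pics; ls; cat > h.py <<'E'
import numpy as np, cv2
from station import sense, optics, ticket, models
def cloud(n):
    im,d=optics.get_image(n); c=optics.calibration(n)
    v,u=np.mgrid[0:400,0:640]
    P=np.stack([(u-c['cx'])/c['fx']*d,(v-c['cy'])/c['fy']*d,d],-1)
    W=(P-np.array(c['t']))@np.array(c['R'])
    W[d==0]=np.nan
    return im,d,W
def proj(n,X):
    c=optics.calibration(n); p=np.array(c['R'])@np.array(X)+np.array(c['t'])
    return p[0]/p[2]*c['fx']+c['cx'],p[1]/p[2]*c['fy']+c['cy']
E
python3 - <<'E'
from h import *
for n in ['scene','top']:
    im,d,W=cloud(n); cv2.imwrite(f'pics/{n}0.png',im); np.savez(f'{n}0.npz',im=im,d=d,W=W)
    c=optics.calibration(n);print(n,c['fx'],-np.array(c['R']).T@np.array(c['t']))
print(sense())
E
```

```text
pics
scene 486.0523945528761 [-0.3174373   0.62871271  1.0842076 ]
top 502.19838096099375 [0.224546   0.00702064 1.4435444 ]
{'time_s': 0.1, 'q': array([-1.22639852e+00,  1.31100410e-01,  1.48916640e+00,  3.82032851e-07,
        1.52300645e+00, -8.54140481e-02]), 'qvel': array([-9.53277682e-04,  2.88978036e-04, -1.98720330e-03,  7.26203209e-05,
        1.37532465e-04, -7.97070902e-05]), 'joint_efforts': array([ 2.03507043e-03, -5.70952249e+01, -5.01939833e+01, -8.35747983e-05,
        8.12777871e-03, -5.26737779e-05]), 'eef_pos': array([ 0.24986482, -0.54495277,  0.2303427 ]), 'tcp_rot': array([-3.06769664e+00, -6.69606537e-01,  3.40114649e-04]), 'wrist_force': array([-0.6474706 ,  0.42030272, -0.75794819]), 'torque': array([-0.02850472,  0.00759778,  0.07090008]), 'width': 1.0025210164764116}
```

View pics/scene0.png

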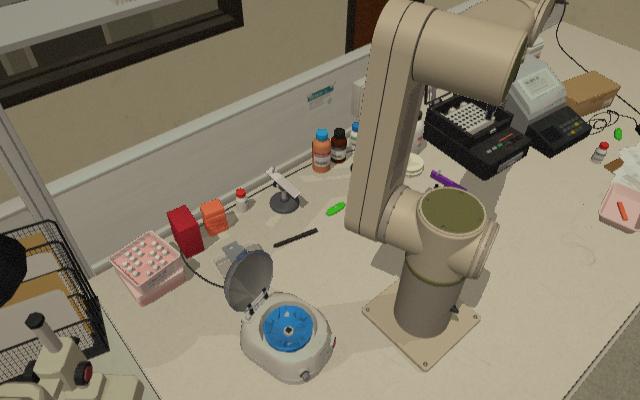

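View pics/top0.png

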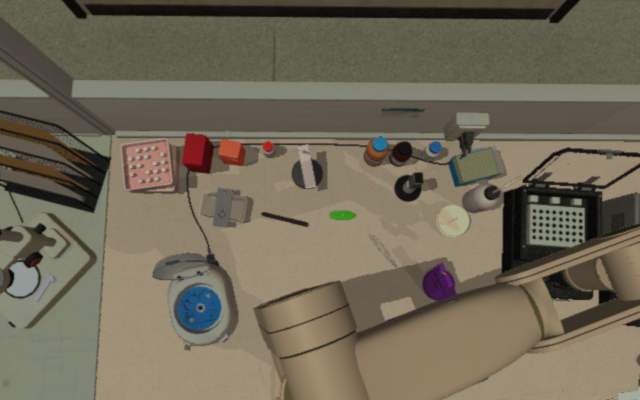

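The top view shows:
- trough with the coupon at about (226,207)
- grey stand at (307,172), and the purple look-alike at (438,283)
- black holder with the gauge at (410,185)

The grey stand fits the description and the purple one doesn't. I'll enlarge to confirm.

```bash
python3 - <<'E'
from h import *
a=np.load('top0.npz');im=a['im'];W=a['W']
c=cv2.resize(im[130:240,190:350],None,fx=5,fy=5,interpolation=cv2.INTER_CUBIC)
cv2.imwrite('pics/c1.png',c)
c=cv2.resize(im[130:310,360:480],None,fx=3.3,fy=3.3,interpolation=cv2.INTER_CUBIC)
s=np.load('scene0.npz')['im']
c2=cv2.resize(s[150:280,180:330],None,fx=4.5,fy=4.5,interpolation=cv2.INTER_CUBIC)
cv2.imwrite('pics/c2.png',c);cv2.imwrite('pics/c3.png',c2)
for n in ['coupon','trough','stand','table','holder','gauge']:
    for cam in ['top','scene']:
        r=models.outline_of(n,cam)
        Wc=np.load(cam+'0.npz')['W']
        for x in r[:3]:
            p=Wc[x['pixels']]; p=p[~np.isnan(p[:,0])]
            print(n,cam,round(x['score'],2),np.round(x['extent'],1),np.round(np.median(p,0),3) if len(p) else '', np.round(np.percentile(p[:,2],[5,95]),3) if len(p) else '')
E
```

```text
coupon top 0.64 [222.4 209.   20.8  41.4] [0.427 0.261 0.032] [0.027 0.037]
coupon scene 0.63 [230.4 252.7  19.2  25.7] [0.46  0.258 0.032] [-0.     0.038]
trough top 0.79 [221.7 206.7  45.5  30.3] [0.435 0.285 0.005] [-0.003  0.03 ]
trough scene 0.92 [235.2 261.2  44.9  38.4] [0.457 0.289 0.013] [-0.001  0.029]
trough scene 0.46 [281.8 183.8  29.7  27.1] [0.535 0.021 0.091] [0.074 0.111]
stand top 0.87 [305.3 168.4  28.8  41.5] [0.535 0.025 0.07 ] [0.007 0.108]
stand top 0.79 [439.  281.6  34.3  40.1] [ 0.219 -0.34   0.02 ] [0.008 0.11 ]
stand scene 0.88 [282.1 188.8  31.6  45.3] [0.528 0.026 0.027] [0.009 0.107]
stand scene 0.54 [448.2 180.7  33.5  22.3] [ 0.232 -0.346  0.095] [0.    0.132]
stand scene 0.23 [283.4 182.3  29.7  24.2] [0.536 0.021 0.091] [0.073 0.111]
table top 0.77 [308.  165.4  25.2  44.3] [0.537 0.023 0.091] [0.072 0.111]
table top 0.55 [443.2 279.2  20.6  34.4] [ 0.227 -0.346  0.095] [0.08  0.113]
table scene 0.9 [282.3 184.4  33.8  33.7] [0.531 0.021 0.09 ] [0.073 0.111]
table scene 0.68 [336.  208.9  22.   15.3] [ 0.41  -0.082  0.009] [0.005 0.014]
table scene 0.53 [448.6 180.6  28.6  18.5] [ 0.231 -0.343  0.099] [0.08  0.113]
holder top 0.65 [406.9 188.6  28.4  26.9] [ 0.483 -0.259  0.01 ] [0.002 0.064]
gauge top 0.73 [415.8 182.3  18.2  18.7] [ 0.49  -0.266  0.144] [0.072 0.157]
gauge top 0.73 [198.1 154.3  31.4  42.7] [0.569 0.32  0.111] [0.007 0.118]
gauge top 0.69 [306.8 166.8  18.6  39. ] [0.539 0.023 0.092] [0.072 0.111]
```

View pics/c1.png

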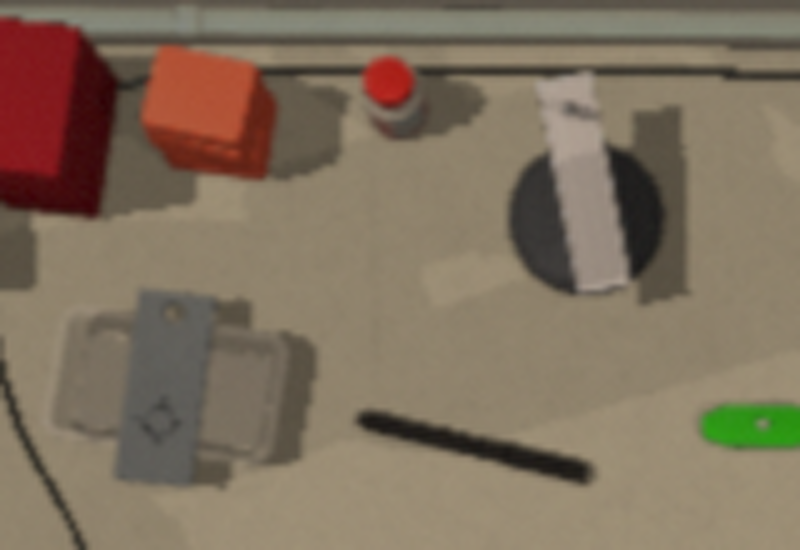

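View pics/c2.png

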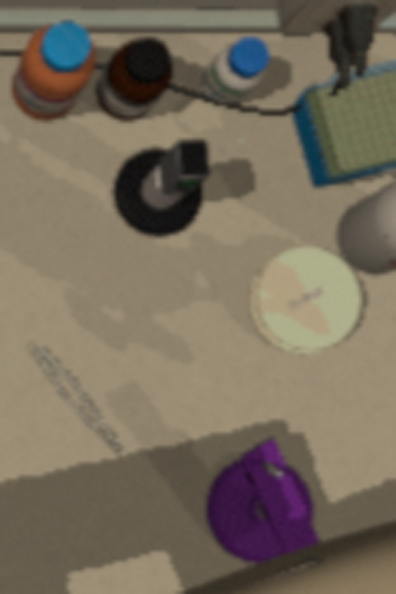

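View pics/c3.png

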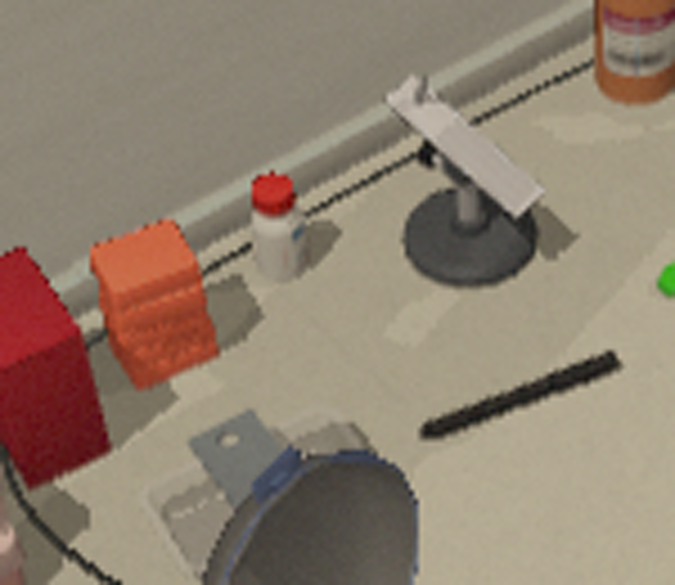

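```bash
cat >> h.py <<'E'
def ray(n,u,v,z):
    c=optics.calibration(n);R=np.array(c['R']);t=np.array(c['t'])
    C=-R.T@t; d=R.T@np.array([(u-c['cx'])/c['fx'],(v-c['cy'])/c['fy'],1])
    return C+d*(z-C[2])/d[2]
E
python3 - <<'E'
from h import *
a=np.load('top0.npz');im=a['im'].astype(float);W=a['W']
br=im[...,0]-im[...,2]
np.set_printoptions(linewidth=220)
print(br[184:232,210:236].astype(int))
def corners(pts,z):
    for x,y in pts:
        print(np.round(ray('top',(x+.5)/5-.5+190,(y+.5)/5-.5+130,z)[:2],4))
corners([(140,290),(216,298),(190,484),(114,478)],.033)
print('hole',);corners([(173,311)],.033);print('spot');corners([(159,420)],.033)
E
```

```text
[[-37 -35 -36 ... -36 -34 -34]
 [-35 -35 -36 ... -35 -35 -34]
 [-35 -36 -35 ... -35 -35 -35]
 ...
 [-36 -35 -35 ... -39 -38 -38]
 [-34 -35 -37 ... -38 -38 -39]
 [-35 -36 -36 ... -38 -39 -39]]
[0.4853 0.2747]
[0.4809 0.2314]
[0.3744 0.243 ]
[0.3776 0.2859]
hole
[0.4733 0.2556]
spot
[0.4107 0.2616]
```

```bash
cat > fit.py <<'E'
from h import *
from scipy.optimize import minimize
def boxpts(x0,x1,y0,y1,z0,z1):
    return np.array([[x,y,z] for x in (x0,x1) for y in (y0,y1) for z in (z0,z1)])
def pj(n,P):
    c=optics.calibration(n);q=P@np.array(c['R']).T+np.array(c['t'])
    return np.stack([q[:,0]/q[:,2]*c['fx']+c['cx'],q[:,1]/q[:,2]*c['fy']+c['cy']],1)
def render(n,P,win,S=8):
    u0,u1,v0,v1=win
    p=pj(n,P); h=cv2.convexHull(((p-[u0-.5,v0-.5])*S*16-8).astype(np.int32).reshape(-1,1,2))
    m=np.zeros(((v1-v0)*S,(u1-u0)*S),np.float32)
    cv2.fillConvexPoly(m,h,1.0,shift=4)
    return cv2.resize(m,(u1-u0,v1-v0),interpolation=cv2.INTER_AREA)
def Rz(a): c,s=np.cos(a),np.sin(a);return np.array([[c,-s,0],[s,c,0],[0,0,1]])
def Ry(a): c,s=np.cos(a),np.sin(a);return np.array([[c,0,s],[0,1,0],[-s,0,c]])
TT=Ry(-np.radians(20))
def table_pose(x,y,yaw):  # stand origin
    R=Rz(yaw)@TT; o=np.array([x,y,0])+Rz(yaw)@np.array([.04,0,.107]); return R,o
E
python3 - <<'E'
from fit import *
im=np.load('top0.npz')['im'].astype(float)
win=(205,245,180,235)
s=im[win[2]:win[3],win[0]:win[1]];br=s[...,0]-s[...,2]
fg=np.percentile(br,99);bg=-36
m=np.clip((br-bg)/(fg-bg),0,1);print(fg)
def cost(p):
    P=boxpts(-.055,.055,-.022,.022,.028,.033)@Rz(p[2]).T+[p[0],p[1],0]
    return ((render('top',P,win)-m)**2).sum()
best=min((minimize(cost,[.43+dx,.258,yaw],method='Nelder-Mead',options=dict(initial_simplex=np.array([.43+dx,.258,yaw])+np.vstack([np.zeros(3),np.diag([.005,.005,.05])]))) for yaw in(0.05,.15) for dx in (0,.004)),key=lambda r:r.fun)
print('coupon',best.x,best.fun,np.degrees(best.x[2]))
x=best.x;print('hole',x[:2]+.043*np.array([np.cos(x[2]),np.sin(x[2])]),'spot',x[:2]-.02*np.array([np.cos(x[2]),np.sin(x[2])]))
# stand
win=(285,330,135,200)
s=im[win[2]:win[3],win[0]:win[1]]
print(im[165,285:330].astype(int).tolist()); print(im[150,290:325].astype(int).tolist())
E
```

```text
-5.0
coupon [ 0.42967518  0.25894599 -0.10520649] 105.34411913249545 -6.02788772488136
hole [0.47243743 0.25443045] spot [0.40978576 0.26104624]
[[108, 131, 143], [107, 130, 143], [108, 131, 144], [108, 131, 144], [107, 131, 143], [107, 130, 142], [106, 129, 142], [104, 126, 139], [88, 104, 114], [60, 68, 73], [49, 52, 54], [50, 52, 54], [51, 53, 55], [50, 52, 54], [52, 54, 57], [67, 71, 77], [105, 115, 124], [127, 138, 151], [131, 143, 156], [130, 142, 155], [129, 141, 153], [130, 141, 155], [129, 141, 154], [128, 139, 153], [127, 138, 151], [127, 138, 151], [112, 121, 132], [75, 81, 87], [38, 40, 42], [30, 31, 31], [30, 31, 32], [31, 32, 34], [28, 30, 31], [32, 32, 33], [33, 38, 38], [43, 51, 57], [60, 71, 78], [65, 78, 86], [67, 81, 88], [67, 80, 88], [68, 81, 89], [69, 85, 93], [91, 110, 120], [105, 127, 140], [106, 128, 141]]
[[107, 130, 142], [107, 129, 142], [105, 128, 140], [106, 128, 140], [106, 128, 141], [104, 127, 139], [105, 127, 140], [100, 118, 130], [116, 129, 141], [134, 146, 159], [135, 147, 160], [134, 145, 159], [126, 138, 150], [113, 122, 134], [110, 120, 132], [126, 137, 151], [138, 149, 164], [140, 151, 166], [135, 149, 163], [121, 138, 151], [108, 129, 142], [106, 129, 141], [105, 127, 139], [105, 127, 140], [106, 128, 140], [107, 129, 142], [107, 129, 142], [108, 130, 143], [107, 129, 143], [107, 129, 142], [106, 129, 141], [103, 125, 138], [104, 125, 138], [103, 125, 138], [102, 125, 136]]
```

```bash
cat > st.py <<'E'
from fit import *
def circ(r,z,n=48):
    a=np.linspace(0,2*np.pi,n,endpoint=False);return np.stack([r*np.cos(a),r*np.sin(a),z+0*a],1)
def fitstand(n,win,ign=None,x0=(.535,.025,-.1)):
    im=np.load(n+'0.npz')['im'].astype(float)
    B=im[win[2]:win[3],win[0]:win[1],0]
    w=np.ones_like(B)
    if ign is not None: w=ign(*np.meshgrid(np.arange(win[0],win[1]),np.arange(win[2],win[3])))
    def parts(p):
        R,o=table_pose(*p)
        base=np.vstack([circ(.046,0),circ(.046,.016)])+[p[0],p[1],0]
        T=boxpts(-.103,.017,-.015,.015,-.006,0)@R.T+o
        return render(n,base,win),render(n,T,win)
    def cost(p):
        b,t=parts(p)
        A=np.stack([(1-b)*(1-t),b*(1-t),t],-1).reshape(-1,3)*w.reshape(-1,1)
        y=(B*w).reshape(-1)
        k,*_=np.linalg.lstsq(A,y,rcond=None)
        r=y-A@k
        return np.sum(np.minimum(r**2,900))
    x0=np.array(x0)
    rs=[minimize(cost,x0+[0,0,d],method='Nelder-Mead',options=dict(initial_simplex=x0+[0,0,d]+np.vstack([np.zeros(3),np.diag([.006,.006,.06])]))) for d in(-.1,0,.1)]
    return min(rs,key=lambda r:r.fun)
E
python3 - <<'E'
from st import *
for n,win,ign in [('top',(285,326,133,200),lambda u,v:1.0*(u<317+0*u)),('scene',(258,308,160,222),lambda u,v:1.0*(v<216))]:
    r=fitstand(n,win,ign);print(n,r.x,r.fun,np.degrees(r.x[2]))
    R,o=table_pose(*r.x);print('table origin',o,'tip',o+R@[0,0,.026])
    im=np.load(n+'0.npz')['im']
    u0,u1,v0,v1=win
    z=cv2.resize(im[v0:v1,u0:u1],None,fx=8,fy=8,interpolation=cv2.INTER_CUBIC)
    def dr(P,c):
        p=((pj(n,P)-[u0-.5,v0-.5])*8).astype(int)
        for i in range(len(p)):cv2.line(z,tuple(map(int,p[i])),tuple(map(int,p[(i+1)%len(p)])),c,1)
    dr(np.array([[-.103,-.015,0],[.017,-.015,0],[.017,.015,0],[-.103,.015,0]])@R.T+o,(0,255,0))
    dr(circ(.046,.016)+[r.x[0],r.x[1],0],(255,0,0))
    dr(np.array([[0,0,0],[0,0,.026]])@R.T+o,(0,0,255))
    cv2.imwrite(f'pics/st_{n}.png',z)
a=cv2.imread('pics/st_top.png');b=cv2.imread('pics/st_scene.png')
H=max(a.shape[0],b.shape[0]);f=lambda x:cv2.copyMakeBorder(x,0,H-x.shape[0],0,5,0)
cv2.imwrite('pics/st.png',np.hstack([f(a),f(b)]))
E
```

```text
top [0.53484755 0.0215716  0.20577857] 256439.8876453425 11.790243768228562
table origin [0.57400364 0.02974477 0.107     ] tip [0.56529873 0.02792777 0.13143201]
scene [0.53578608 0.01698932 0.20055252] 684905.916104898 11.490813091116879
table origin [0.57498435 0.02495775 0.107     ] tip [0.56627006 0.02318627 0.13143201]
```

View pics/st.png

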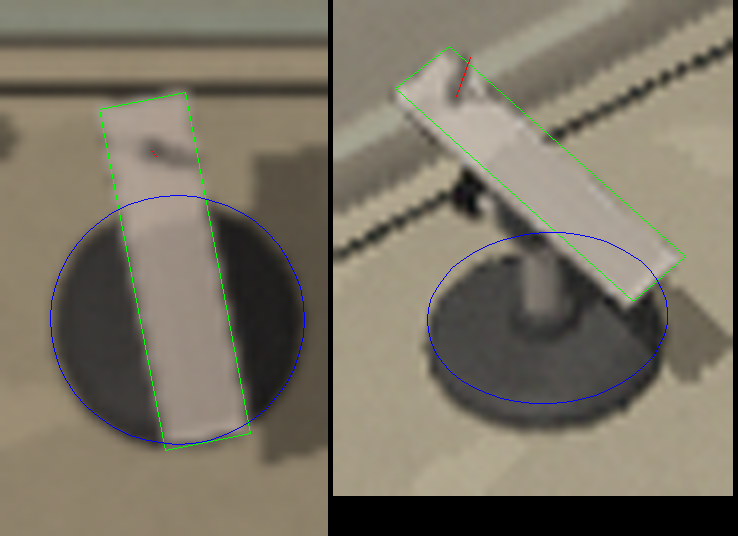

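```bash
python3 - <<'E'
from fit import *
W=np.load('top0.npz')['W'];W2=np.load('scene0.npz')['W']
for nm,w in(('top',W),('scene',W2)):
  P=w.reshape(-1,3);P=P[~np.isnan(P[:,0])]
  m=(P[:,0]>.1)&(P[:,0]<.37)&(P[:,1]>.1)&(P[:,1]<.5)&(P[:,2]>.04)&(P[:,2]<.6)
  Q=P[m];print(nm,len(Q),Q.min(0),Q.max(0))
  for x in np.arange(.16,.38,.03):
    q=Q[abs(Q[:,0]-x)<.015]
    if len(q):print(round(x,2),'y',q[:,1].min().round(3),q[:,1].max().round(3),'zmax',q[:,2].max().round(3))
# gauge cloud
P=W.reshape(-1,3);P=P[~np.isnan(P[:,0])]
m=(abs(P[:,0]-.48)<.07)&(abs(P[:,1]+.26)<.07)
Q=P[m];top=Q[Q[:,2]>.145];print('gauge top',len(top),top.mean(0),top.min(0),top.max(0))
im=np.load('top0.npz')['im']
z=cv2.resize(im[165:210,385:430],None,fx=12,fy=12,interpolation=cv2.INTER_CUBIC);cv2.imwrite('pics/g.png',z)
s=np.load('scene0.npz')['im']
print(proj('scene',[.48,-.265,.1]),proj('top',[.48,-.265,0.156]))
E
```

```text
top 4665 [0.10000093 0.10029565 0.04000601] [0.29198272 0.39815736 0.54396716]
0.16 y 0.101 0.39 zmax 0.544
0.19 y 0.101 0.392 zmax 0.536
0.22 y 0.229 0.398 zmax 0.194
0.25 y 0.242 0.396 zmax 0.267
0.28 y 0.26 0.378 zmax 0.272
scene 8830 [0.10001242 0.10000325 0.0400431 ] [0.28844705 0.39922931 0.55653336]
0.16 y 0.1 0.397 zmax 0.557
0.19 y 0.101 0.399 zmax 0.543
0.22 y 0.238 0.397 zmax 0.2
0.25 y 0.254 0.395 zmax 0.269
0.28 y 0.255 0.38 zmax 0.27
gauge top 114 [ 0.49336071 -0.27046939  0.15387738] [ 0.47833839 -0.2841325   0.14653558] [ 0.50893671 -0.25741946  0.16153186]
(np.float64(364.73837710551896), np.float64(149.07724158072682)) (np.float64(415.6358106890574), np.float64(182.27789001800076))
```

View pics/g.png

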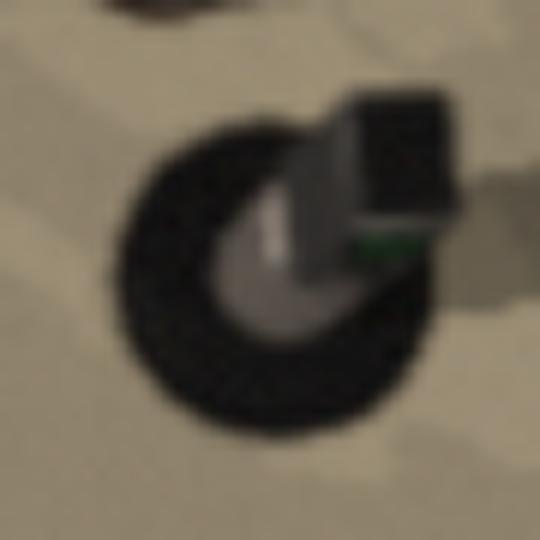

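Top view confirmed by the crops: the grey stand is at (307,170), the coupon's hole end points away from the robot (u≈224, v≈192), and the gauge is in the black holder. Moving over to the trough.

Emit:
{"op": "arm_command", "data": {"moves": [[[0,0,-2],[0.03,0.025,0.01],0.4],[[0,0,-4],[0.06,0.05,0.02],0.4],[[0,0,-6],[0.09,0.08,0.03],0.4],[[0,0,-8],[0.11,0.115,0.03],0.4],[[0,0,-10],[0.13,0.15,0.03],0.4],[[0,0,-12],[0.14,0.19,0.03],0.4],[[0,0,-14],[0.15,0.23,0.03],0.4],[[0,0,-16],[0.16,0.27,0.03],0.4],[[0,0,-18],[0.17,0.31,0.03],0.4],[[0,0,-20],[0.175,0.35,0.03],0.4]]}}

```text
time_s: 1.53
eef_pos: [0.4255, -0.1935, 0.2615]
tcp_rot: [3.139, 0.124, 0.001]
wrist_force: [1.1, 0.0, 0.2]
width: 0.7
```

Emit:
{"op": "arm_command", "data": {"moves": [[[0,0,-2],[0.01,0.04,0],0.4],[[0,0,-3],[0.01,0.08,0],0.4],[[0,0,-4],[0.01,0.12,0],0.4],[[0,0,-5],[0.01,0.16,0],0.4],[[0,0,-6],[0.01,0.2,0],0.4],[[0,0,-7],[0.01,0.24,0],0.4],[[0,0,-8],[0.01,0.28,0],0.4],[[0,0,-9],[0.01,0.32,0],0.4],[[0,0,-10],[0.01,0.36,0],0.4],[[0,0,-10],[0.01,0.4,0],0.4]]}}

```text
time_s: 2.37
eef_pos: [0.4351, 0.2087, 0.2619]
tcp_rot: [-3.138, 0.151, -0.003]
wrist_force: [0.5, -0.9, 0.4]
width: 0.697
```

```bash
cat >> h.py <<'E'
from scipy.spatial.transform import Rotation as Ro
def st():
    s=sense();R=Ro.from_rotvec(s['tcp_rot']).as_matrix()
    print('t',round(s['time_s'],2),'p',np.round(s['eef_pos'],4),'F',np.round(s['wrist_force'],2),'T',np.round(s['torque'],2),'w',round(s['width'],3),'q',np.round(s['q'],2))
    print('tool y',np.round(R[:,1],4),'yaw(deg)',np.round(np.degrees(np.arctan2(R[1,1],R[0,1])),2),'tool z',np.round(R[:,2],4))
E
python3 -c "
from h import *
st()"
```

```text
t 2.37 p [0.4351 0.2087 0.2619] F [ 0.51 -0.95  0.36] T [-0.05 -0.   -0.02] w 0.697 q [ 0.34 -0.21  1.76 -0.    1.58  2.01]
tool y [-9.630e-02 -9.954e-01 -2.000e-04] yaw(deg) -95.53 tool z [ 0.0019 -0.     -1.    ]
```

Emit:
{"op": "arm_command", "data": {"moves": [[[0,0,-0.5],[-0.003,0.03,-0.02],0.4],[[0,0,-0.5],[-0.0055,0.05,-0.06],0.4],[[0,0,-0.5],[-0.0055,0.05,-0.1],0.4],[[0,0,-0.5],[-0.0055,0.05,-0.14],0.4],[[0,0,-0.5],[-0.0055,0.05,-0.17],0.4],[[0,0,-0.5],[-0.0055,0.05,-0.17],0.4]]}}

```text
time_s: 2.87
eef_pos: [0.4244, 0.2565, 0.0845]
tcp_rot: [3.131, -0.164, -0.014]
wrist_force: [-0.9, -1.0, -0.4]
width: 0.696
```

```bash
python3 -c "
from h import *
st()
for n,w in (('top',(190,130,270,240)),('scene',(180,190,280,290))):
    im,d,W=cloud(n);cv2.imwrite('pics/a_%s.png'%n,cv2.resize(im[w[1]:w[3],w[0]:w[2]],None,fx=5,fy=5,interpolation=cv2.INTER_CUBIC))
"
```

```text
t 2.87 p [0.4244 0.2565 0.0845] F [-0.94 -1.   -0.42] T [-0.01  0.09 -0.03] w 0.696 q [ 0.44 -0.02  1.92 -0.    1.25  2.12]
tool y [-0.1044 -0.9945  0.0063] yaw(deg) -95.99 tool z [-0.0092 -0.0053 -0.9999]
```

View pics/a_top.png

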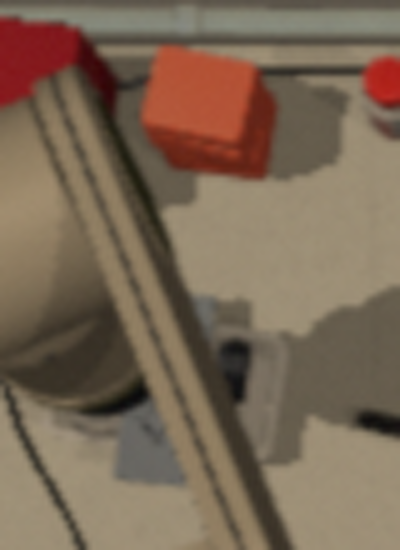

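View pics/a_scene.png

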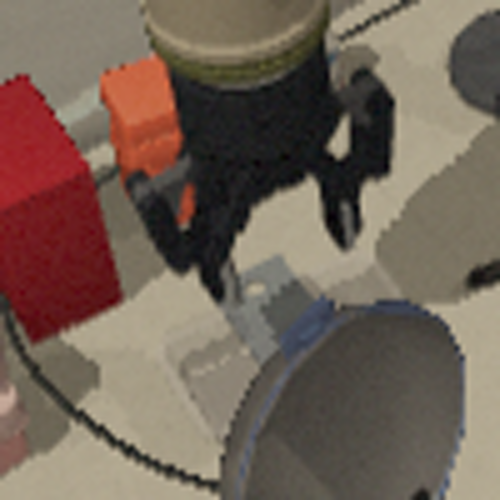

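```bash
python3 -c "
from h import *
st()
print(proj('scene',[.4244,.2565,.0845]),proj('scene',[.4244,.2565,.09]))
for s in(.03,-.03):print(proj('scene',[.4244-.1*s,.2565-.995*s,.0885]))
"
```

```text
t 2.97 p [0.4289 0.2583 0.0917] F [ 0.7  -0.04  0.72] T [-0.05 -0.02 -0.01] w 0.699 q [ 0.44 -0.02  1.91 -0.    1.26  2.12]
tool y [-0.105  -0.9945  0.0012] yaw(deg) -96.03 tool z [-3.0e-04 -1.1e-03 -1.0e+00]
(np.float64(237.162237588455), np.float64(246.0028501244593)) (np.float64(236.93452702325533), np.float64(244.67413727120805))
(np.float64(247.10808596218362), np.float64(240.00985602337786))
(np.float64(226.68396554401042), np.float64(250.1649833046372))
```

Emit:
{"op": "arm_command", "data": {"moves": [[[0,0,0],[0.001,0.0005,-0.02],0.4],[[0,0,0],[0.001,0.0005,-0.04],0.4],[[0,0,0],[0.001,0.0005,-0.058],0.4],[[0,0,0],[0.001,0.0005,-0.068],0.4],[[0,0,0],[0.001,0.0005,-0.0735],0.4],[[0,0,0],[0.001,0.0005,-0.0735],0.4]]}}

```text
time_s: 3.47
eef_pos: [0.4306, 0.259, 0.0191]
tcp_rot: [3.137, -0.166, 0.001]
wrist_force: [1.0, -0.2, 0.2]
width: 0.699
```

Emit:
{"op": "arm_command", "data": {"moves": [[[0,0,0],[0,0,0],-0.1],[[0,0,0],[0,0,0],-0.1],[[0,0,0],[0,0,0],-0.5],[[0,0,0],[0,0,0],-0.5],[[0,0,0],[0,0,0],-0.5],[[0,0,0],[0,0,0],-0.5]]}}

```text
time_s: 3.97
eef_pos: [0.4323, 0.2597, 0.0214]
tcp_rot: [-3.136, 0.165, -0.006]
wrist_force: [-1.2, -1.2, 6.7]
width: 0.493
```

```bash
python3 -c "
from h import *
st()"
```

```text
t 3.97 p [0.4323 0.2597 0.0214] F [-1.17 -1.18  6.69] T [-0.2   0.21 -0.04] w 0.493 q [ 0.44  0.08  1.94 -0.    1.11  2.12]
tool y [-0.1052 -0.9944 -0.0011] yaw(deg) -96.04 tool z [ 3.9e-03  7.0e-04 -1.0e+00]
```

Emit:
{"op": "arm_command", "data": {"moves": [[[0,0,0],[0,0,0.005],-0.5],[[0,0,0],[0,0,0.02],-0.5],[[0,0,0],[0,0,0.05],-0.5],[[0,0,0],[0,0,0.08],-0.5],[[0,0,0],[0,0,0.11],-0.5],[[0,0,0],[0,0,0.14],-0.5],[[0,0,0],[0,0,0.16],-0.5],[[0,0,0],[0,0,0.16],-0.5]]}}

```text
time_s: 4.63
eef_pos: [0.4354, 0.2612, 0.1885]
tcp_rot: [-3.131, 0.165, -0.02]
wrist_force: [0.6, -0.5, 0.6]
width: 0.491
```

```bash
python3 -c "
from h import *
st()
for n,w in (('top',(190,130,290,240)),('scene',(180,170,300,290))):
    im,d,W=cloud(n);cv2.imwrite('pics/b_%s.png'%n,cv2.resize(im[w[1]:w[3],w[0]:w[2]],None,fx=5,fy=5,interpolation=cv2.INTER_CUBIC))
"
```

```text
t 4.63 p [0.4354 0.2612 0.1885] F [ 0.56 -0.5   0.59] T [ 0.03  0.02 -0.03] w 0.491 q [ 0.44 -0.11  1.81 -0.    1.43  2.12]
tool y [-0.1052 -0.9944 -0.0065] yaw(deg) -96.04 tool z [ 0.0133  0.0052 -0.9999]
```

View pics/b_scene.png

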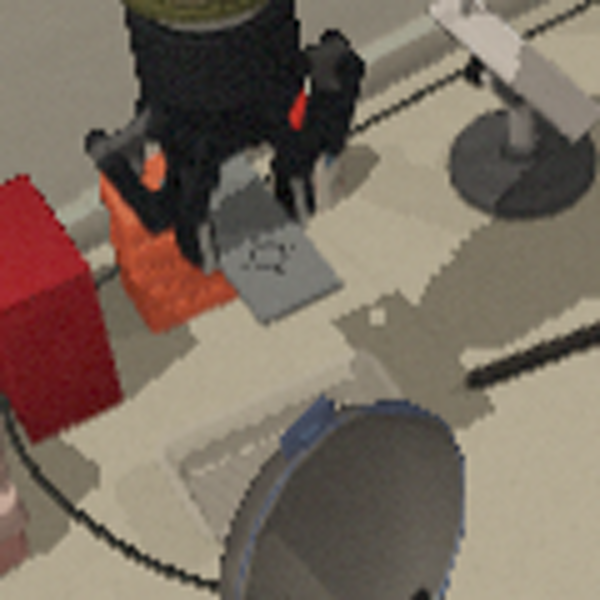

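View pics/b_top.png

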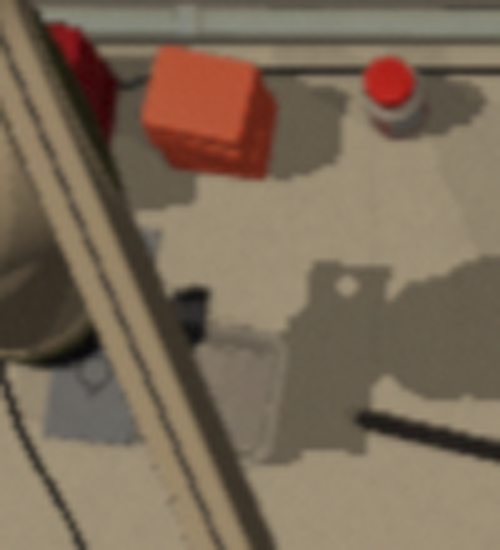

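```bash
cat > tgt.py <<'E'
from st import *
SX=np.array([.5350,.0210,np.radians(11.7)])  # stand x,y,yaw
R,o=table_pose(*SX)
def goal(h,x=-.043,dx=.002,dy=0.0,dz=-.0066,y=0.):
    """TCP pos for coupon origin at table (x,y,h)"""
    return o+R@np.array([x+dx,y+dy,h+dz])
# tool R: z=-table z, y=-table y
Rt=np.stack([R[:,0],-R[:,1],-R[:,2]],1)
def delta(p,Rg=Rt):
    s=sense();R0=Ro.from_rotvec(s['tcp_rot']).as_matrix()
    return np.degrees(Ro.from_matrix(Rg@R0.T).as_rotvec()).round(2),(p-s['eef_pos']).round(4)
E
python3 -c "
from tgt import *
st()
print(Rt,o);print(goal(.045),delta(goal(.045)))
print(goal(.005),delta(goal(0.)))"
```

```text
t 4.73 p [0.4332 0.2602 0.1833] F [ 0.13 -0.41 -1.39] T [0.03 0.02 0.02] w 0.49 q [ 0.44 -0.11  1.82 -0.    1.43  2.12]
tool y [-0.1052 -0.9944 -0.003 ] yaw(deg) -96.04 tool z [ 0.0071  0.0023 -1.    ]
[[ 0.92016845  0.2027873   0.33491393]
 [ 0.19055773 -0.97922281  0.06935734]
 [ 0.34202014 -0.         -0.93969262]] [0.57416891 0.02911149 0.107     ]
[0.52358131 0.0186353  0.12906137] (array([  0.8 , -19.67,  17.54]), array([ 0.0903, -0.2416, -0.0542]))
[0.53697787 0.0214096  0.09147367] (array([  0.8 , -19.67,  17.54]), array([ 0.1054, -0.2384, -0.0965]))
```

Emit:
{"op": "arm_command", "data": {"moves": [[[0,-2,2],[0.01,-0.03,0.015],-0.5],[[0,-4,4],[0.02,-0.065,0.02],-0.5],[[0,-7,6],[0.03,-0.1,0.02],-0.5],[[0,-10,9],[0.045,-0.135,0.02],-0.5],[[0,-13,12],[0.06,-0.17,0.02],-0.5],[[0,-16,14],[0.07,-0.2,0.01],-0.5],[[0.8,-19,17],[0.08,-0.23,0.0],-0.5],[[0.8,-19.7,17.5],[0.085,-0.242,-0.01],-0.5],[[0.8,-19.7,17.5],[0.085,-0.242,-0.025],-0.5],[[0.8,-19.7,17.5],[0.085,-0.242,-0.025],-0.5]]}}

```text
time_s: 5.57
eef_pos: [0.5151, 0.0171, 0.153]
tcp_rot: [-3.045, -0.306, -0.526]
wrist_force: [-1.9, 1.7, -2.1]
width: 0.493
```

Emit:
{"op": "arm_command", "data": {"moves": [[[0,0,0],[0,0,0],-0.5],[[0,0,0],[0,0,0],-0.5]]}}

```text
time_s: 5.73
eef_pos: [0.514, 0.0176, 0.1517]
tcp_rot: [-3.045, -0.306, -0.521]
wrist_force: [-0.2, 0.3, 0.0]
width: 0.489
```

```bash
python3 -c "
from tgt import *
st();print(delta(goal(.06)),delta(goal(.045)))
for n,w in (('top',(265,120,345,220)),('scene',(230,110,340,220))):
    im,d,W=cloud(n);np.savez('c_%s.npz'%n,im=im,W=W,d=d);cv2.imwrite('pics/c_%s.png'%n,cv2.resize(im[w[1]:w[3],w[0]:w[2]],None,fx=6,fy=6,interpolation=cv2.INTER_CUBIC)[:600])
"
```

```text
t 5.73 p [0.514  0.0176 0.1517] F [-0.25  0.27  0.03] T [0.02 0.19 0.01] w 0.489 q [-0.15 -0.39  2.15  0.13  1.07  1.17]
tool y [ 0.1997 -0.9798 -0.0036] yaw(deg) -78.48 tool z [ 0.3255  0.0698 -0.943 ]
(array([-0.09, -0.59,  0.18]), array([ 0.0046,  0.    , -0.0085])) (array([-0.09, -0.59,  0.18]), array([ 0.0096,  0.0011, -0.0226]))
```

View pics/c_scene.png

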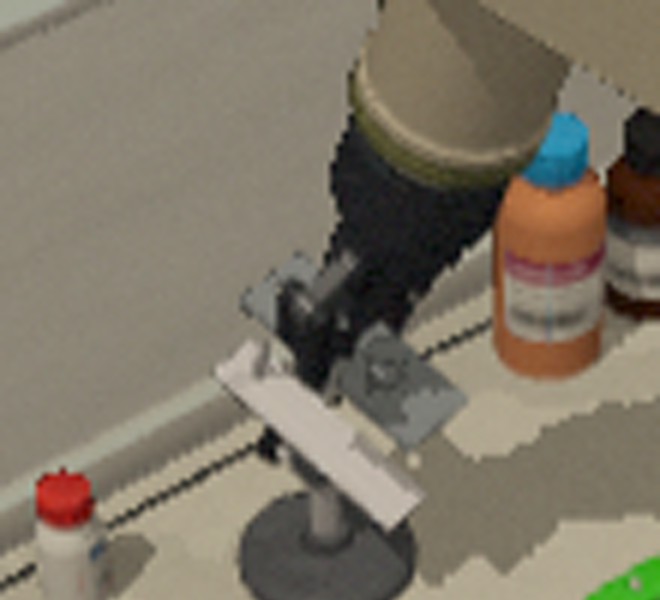

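View pics/c_top.png

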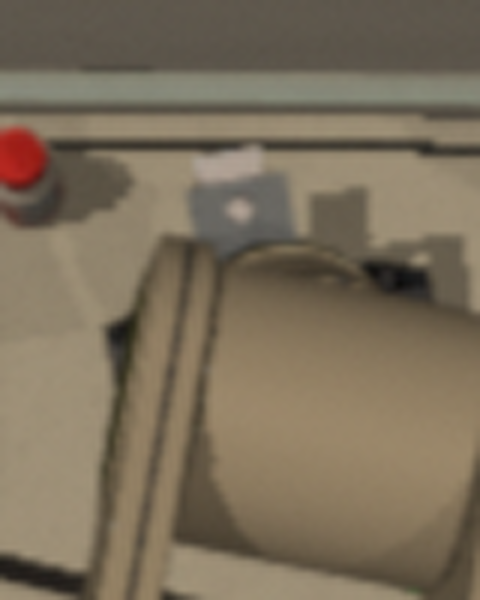

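```bash
cat > cf.py <<'E'
from tgt import *
def coup(p,s):  # p=(dx,dy,dyaw): coupon origin offset; returns R,o of coupon
    Rt0=Ro.from_rotvec(s['tcp_rot']).as_matrix()
    Rc=np.stack([Rt0[:,0],-Rt0[:,1],-Rt0[:,2]],1)
    Rc2=Rc@Rz(p[2])
    O=s['eef_pos']+Rc@np.array([-p[0],-p[1],.0066])
    return Rc2,O
def hol(r,z,n=24):
    a=np.linspace(0,2*np.pi,n,endpoint=False);return np.stack([.043+r*np.cos(a),r*np.sin(a),z+0*a],1)
def pred(s,p=(.002,0,0)):
    Rc,O=coup(p,s)
    for nm,X in(('hole top face',[.043,0,.005]),('hole mid',[.043,0,.0025]),('spot',[-.02,0,.005]),('c+',[.055,.022,.005]),('c-',[.055,-.022,.005])):
        w=O+Rc@np.array(X);print(nm,w.round(4),'top',np.round(proj('top',w),2),'scene',np.round(proj('scene',w),2))
E
python3 - <<'E'
from cf import *
s=sense();pred(s)
im=np.load('c_top.npz')['im'].astype(float)
win=(290,320,140,159)
g=im[win[2]:win[3],win[0]:win[1]];br=g[...,0]-g[...,2]
np.set_printoptions(linewidth=250,threshold=9999)
print(br.astype(int))
E
```

```text
hole top face [0.5492 0.0247 0.178 ] top [304.97 153.63] scene [277.08 157.77]
hole mid [0.55   0.0248 0.1756] top [304.92 153.55] scene [276.9  158.28]
spot [0.491  0.0128 0.1568] top [309.44 177.38] scene [293.34 172.07]
c+ [0.5559 0.0485 0.1821] top [295.74 150.65] scene [268.82 159.02]
c- [0.5647 0.0054 0.182 ] top [312.47 147.45] scene [279.1  151.18]
[[-36 -37 -38 -37 -38 -36 -37 -37 -35 -37 -37 -37 -38 -36 -38 -38 -38 -38 -38 -37 -38 -39 -39 -38 -38 -38 -37 -38 -38 -37]
 [-38 -39 -39 -37 -37 -38 -39 -38 -37 -37 -38 -38 -38 -36 -37 -38 -38 -38 -38 -38 -38 -39 -39 -38 -38 -39 -38 -38 -39 -38]
 [-38 -37 -38 -36 -36 -37 -36 -36 -35 -36 -36 -36 -37 -37 -36 -37 -37 -36 -36 -36 -36 -37 -36 -36 -37 -37 -37 -36 -36 -37]
 [-24 -23 -24 -23 -22 -23 -22 -22 -22 -21 -21 -23 -23 -22 -22 -24 -24 -24 -22 -23 -23 -23 -23 -23 -23 -24 -23 -23 -24 -23]
 [-15 -15 -15 -14 -15 -15 -15 -14 -14 -11 -12 -11  -9 -10 -12 -19 -23 -23 -19 -15 -13 -15 -14 -15 -15 -14 -15 -16 -16 -15]
 [-33 -33 -32 -33 -34 -33 -33 -31 -27 -22 -21 -21 -19 -19 -24 -24 -26 -24 -25 -32 -32 -32 -34 -33 -31 -32 -33 -33 -33 -33]
 [-
[... 896 characters left out ...]
 -7  -8  -8  -9 -17 -22 -22 -16 -10  -9  -7  -8  -8 -10 -26 -36 -37 -33 -27 -26 -26]
 [-37 -39 -38 -39 -38 -36 -22  -8  -8  -8  -7  -8 -14 -22 -28 -27 -22 -14  -9  -8  -7  -8  -9 -23 -35 -37 -31 -26 -25 -25]
 [-36 -37 -38 -37 -37 -36 -25 -10  -7  -7  -7  -8 -14 -23 -27 -27 -23 -15  -9  -7  -8  -8 -10 -18 -31 -37 -31 -25 -25 -24]
 [-37 -39 -38 -38 -38 -37 -27 -13  -7  -6  -6  -7  -9 -16 -21 -22 -16  -9  -7  -6  -7  -7  -9 -16 -30 -37 -33 -26 -25 -25]
 [-38 -38 -38 -37 -38 -37 -30 -18  -8  -7  -9  -7  -7  -8 -11 -12  -9  -7  -5  -6  -7  -7  -7 -14 -28 -37 -32 -26 -25 -25]
 [-37 -36 -36 -36 -37 -37 -32 -18  -9  -5  -8  -7  -6  -6  -8  -7  -6  -5  -6  -6  -6  -6  -6 -10 -25 -36 -32 -26 -26 -23]]
```

```bash
python3 - <<'E'
from cf import *
print('peg foot',proj('top',o),'tip',proj('top',o+R@[0,0,.026]),'scene',proj('scene',o),proj('scene',o+R@[0,0,.026]))
im=np.load('top0.npz')['im'];print(im[144:160,296:315,0]);
im=np.load('scene0.npz')['im'];print(im[164:178,268:286,0])
E
```

```text
peg foot (np.float64(303.7302615256516), np.float64(151.20286760046102)) tip (np.float64(304.2453366353734), np.float64(152.04766652562515)) scene (np.float64(271.9459482596645), np.float64(172.35939730725397)) (np.float64(273.7605464647712), np.float64(167.45796152590665))
[[ 46  47  44  42  42  45  52  55  60  78  98 104  84  53  49  48  48  48
   47]
 [ 97 100  94  83  88 102 118 127 127 131 134 137 120  96  90  90  90  90
   90]
 [115 130 137 133 136 139 141 145 144 142 143 142 126 108 104 104 103 102
  104]
 [113 134 146 146 148 146 144 144 144 144 144 142 125 105 105 107 106 106
  106]
 [108 125 141 144 147 146 145 144 143 144 143 140 125 106 104 105 103 105
  106]
 [107 113 133 142 141 143 142 140 141 142 142 141 127 111 105 107 106 106
  106]
 [105 100 116 134 135 134 126 113 110 126 138 140 135 121 108 106 105 105
  106]
 [105 103 118 131 134 132 121  99  83  97 112 116 127 121 108 107 105 106
  106]
 [106 109 129 142 142 136 121 102  90  90  99 100 108 104 100 106 106 107
  107]
 [105 108 123 139 145 145 139 127 122 115 105 102 102 102 103 106 107 108
  105]
 [107 107 114 1
[... 822 characters left out ...]
127 107 106 102  99  98]
 [120 166 167 167 146 109  90 154 142 142 128 106 108 105 100 101  95  95]
 [168 166 165 168 121 103 108 170 144 105 108 105 102 100  98  95  89  86]
 [170 167 165 163 112  90 120 120 157  96  95 102  97  97  89  88  89  89]
 [166 155 155 154 116  93 129 135 134 134 106 109  92  91  85  88 101 104]
 [151 152 155 159 149 140 169 168 165 166 168 141 106  90 103 109 129 128]
 [149 153 156 168 170 168 167 166 168 164 166 167 144 124 126 131 132 131]
 [101 147 163 168 169 172 168 166 168 165 163 164 167 177 127 128 132 119]
 [107  73 136 163 170 170 171 168 169 167 167 167 165 152 158 135 118  72]
 [100  98  65 134 162 169 170 169 170 169 169 165 164 152 151 159  94  76]]
```

```bash
python3 -c "
from cf import *
pred(sense(),(.004,-.001,0))
for h in(.034,.02,0):print(h,delta(goal(h,dx=.004,dy=-.001)))
"
```

```text
hole top face [0.5471 0.0253 0.1773] top [304.74 154.46] scene [277.36 158.4 ]
hole mid [0.548  0.0255 0.175 ] top [304.68 154.38] scene [277.18 158.91]
spot [0.489  0.0134 0.1562] top [309.2 178.2] scene [293.63 172.72]
c+ [0.5538 0.0491 0.1814] top [295.51 151.49] scene [269.1  159.66]
c- [0.5626 0.006  0.1813] top [312.24 148.29] scene [279.38 151.8 ]
0.034 (array([-0.07, -0.41,  0.13]), array([ 0.0142,  0.001 , -0.0339]))
0.02 (array([-0.07, -0.41,  0.13]), array([ 0.0188,  0.002 , -0.047 ]))
0 (array([-0.07, -0.41,  0.13]), array([ 0.0255,  0.0034, -0.0658]))
```

Emit:
{"op": "arm_command", "data": {"moves": [[[0,-0.4,0.1],[0.005,0.0,-0.01],-0.5],[[0,-0.4,0.1],[0.01,0.0005,-0.022],-0.5],[[0,-0.4,0.1],[0.014,0.001,-0.034],-0.5],[[0,-0.4,0.1],[0.014,0.001,-0.034],-0.5],[[0,-0.4,0.1],[0.014,0.001,-0.034],-0.5]]}}

```text
time_s: 6.25
eef_pos: [0.5289, 0.0195, 0.1193]
tcp_rot: [-3.042, -0.312, -0.535]
wrist_force: [-0.6, 0.2, -1.4]
width: 0.489
```

```bash
cat > look.py <<'E'
from cf import *
import sys
t=sys.argv[1]
st();
A=[]
for n,w in (('top',(290,135,325,170)),('scene',(255,145,310,200))):
    im,d,W=cloud(n);np.savez(f'{t}_{n}.npz',im=im,W=W,d=d);A.append(cv2.resize(im[w[1]:w[3],w[0]:w[2]],(396,396),interpolation=cv2.INTER_CUBIC))
cv2.imwrite(f'pics/{t}.png',np.hstack(A))
im=np.load(f'{t}_top.npz')['im'].astype(int)
pred(sense(),(.004,-.001,0))
for h in(.034,.02,.01,.003,0):print(h,delta(goal(h,dx=.004,dy=-.001)))
E
python3 look.py d; python3 -c "
import numpy as np
im=np.load('d_top.npz')['im'].astype(int)
np.set_printoptions(linewidth=250)
print((im[...,0]-im[...,2])[140:162,292:318]);print(im[146:160,297:312,0])"
```

```text
t 6.25 p [0.5289 0.0195 0.1193] F [-0.64  0.2  -1.36] T [-0.    0.23 -0.01] w 0.489 q [-0.14 -0.31  2.15  0.14  0.98  1.16]
tool y [ 0.2034 -0.9791 -0.0015] yaw(deg) -78.26 tool z [ 0.3337  0.0708 -0.94  ]
hole top face [0.5614 0.0267 0.1447] top [304.4  152.26] scene [274.53 164.65]
hole mid [0.5623 0.0269 0.1424] top [304.35 152.18] scene [274.35 165.14]
spot [0.5035 0.0147 0.1231] top [308.81 175.39] scene [290.44 178.77]
c+ [0.568  0.0505 0.1489] top [295.4  149.39] scene [266.44 165.94]
c- [0.5769 0.0074 0.1488] top [311.69 146.23] scene [276.51 158.1 ]
0.034 (array([-0.06,  0.05, -0.01]), array([-0.0003, -0.0003, -0.0011]))
0.02 (array([-0.06,  0.05, -0.01]), array([ 0.0044,  0.0007, -0.0142]))
0.01 (array([-0.06,  0.05, -0.01]), array([ 0.0077,  0.0014, -0.0236]))
0.003 (array([-0.06,  0.05, -0.01]), array([ 0.0101,  0.0019, -0.0302]))
0 (array([-0.06,  0.05, -0.01]), array([ 0.0111,  0.0021, -0.033 ]))
[[-37 -37 -38 -37 -38 -37 -36 -37 -39 -37 -37 -37 -38 -38 -39 -38 -38 -38 -37 -38 -38 -40 -39 -38 -37 -37]
 [-39 -38 -37 -38 -39 -38 -38 -37 -38 -38 -37 -36 -37 -38 -37 -38 -38
[... 2361 characters left out ...]
9 103]
 [101 102  99  98  98  96  93  92  97  98  99  98  98  98 101]
 [ 97  97  98  98  96  89  80  85  98 100  95  98  99  98  99]
 [ 97  97  97  96  96  88  75  68  87  98  98  99  99  98  98]
 [ 97  97  98  98  97  86  69  63  83  95  97  97  98  99  99]
 [ 98  98  98  97  97  87  75  82  89  93  95  98  99  97  99]
 [ 99  96  97  97  97  93  87  89  91  90  91  93  97  97  97]
 [ 96  97  96  97  97  97  94  94  92  87  87  89  90  90  91]
 [ 97  92  88  93  96  96  96  93  90  86  87  86  86  84  86]
 [ 83  84  85  87  90  90  89  88  85  84  83  78  73  72  73]
 [ 57  67  69  79  85  86  84  77  68  59  56  54  52  52  52]
 [ 51  60  62  69  79  74  64  55  50  51  59  72  74  68  65]]
```

View pics/d.png

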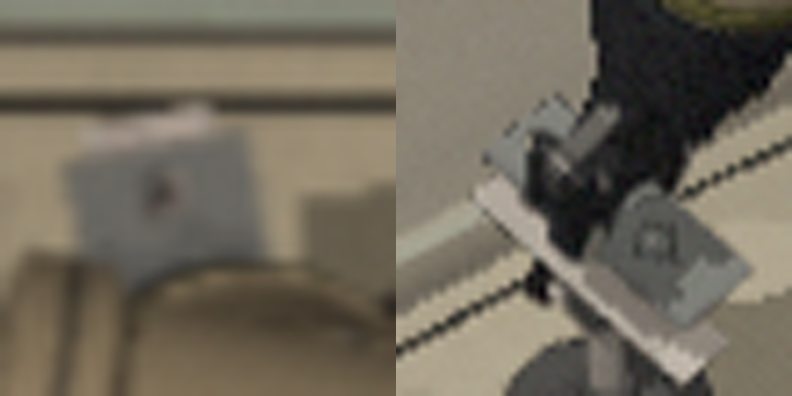

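Top view: the peg shows as the dark spot inside the hole at about (304,152). Lowering along the peg.

Emit:
{"op": "arm_command", "data": {"moves": [[[0,0,0],[0.0015,0.0002,-0.005],-0.5],[[0,0,0],[0.003,0.0004,-0.01],-0.5],[[0,0,0],[0.0045,0.0005,-0.0145],-0.5],[[0,0,0],[0.0045,0.0005,-0.0145],-0.5],[[0,0,0],[0.0045,0.0005,-0.0145],-0.5]]}}

```text
time_s: 6.77
eef_pos: [0.5338, 0.0196, 0.1053]
tcp_rot: [-3.042, -0.312, -0.536]
wrist_force: [0.5, 0.0, -1.6]
width: 0.489
```

```bash
python3 look.py e; python3 -c "
import numpy as np
im=np.load('e_top.npz')['im'].astype(int)
np.set_printoptions(linewidth=250)
print((im[...,0]-im[...,2])[146:160,297:312]);print(im[146:160,297:312,0])"
```

```text
t 6.77 p [0.5338 0.0196 0.1053] F [ 0.46  0.05 -1.6 ] T [-0.04  0.18 -0.01] w 0.489 q [-0.14 -0.28  2.15  0.14  0.94  1.16]
tool y [ 0.2029 -0.9792 -0.0012] yaw(deg) -78.3 tool z [ 0.3347  0.0705 -0.9397]
hole top face [0.5659 0.0271 0.1302] top [304.32 152.01] scene [273.75 167.67]
hole mid [0.5667 0.0273 0.1278] top [304.27 151.93] scene [273.57 168.15]
spot [0.5079 0.0151 0.1086] top [308.68 174.88] scene [289.51 181.68]
c+ [0.5725 0.051  0.1343] top [295.42 149.17] scene [265.72 168.97]
c- [0.5814 0.0079 0.1343] top [311.53 146.04] scene [275.72 161.15]
0.034 (array([-0.06,  0.04, -0.  ]), array([-0.0048, -0.0007,  0.0135]))
0.02 (array([-0.06,  0.04, -0.  ]), array([-0.0001,  0.0002,  0.0003]))
0.01 (array([-0.06,  0.04, -0.  ]), array([ 0.0032,  0.0009, -0.0091]))
0.003 (array([-0.06,  0.04, -0.  ]), array([ 0.0056,  0.0014, -0.0156]))
0 (array([-0.06,  0.04, -0.  ]), array([ 0.0066,  0.0016, -0.0185]))
[[-29 -23 -25 -25 -24 -23 -23 -23 -22 -21 -18 -18 -18 -17 -22]
 [-27 -21 -22 -22 -18 -18 -16 -13 -12 -12 -12 -10  -9 -10 -17]
 [-20 -14 -13 -13 -11 -12  -9  -8  -7  -8  -8  -8  
[... 888 characters left out ...]
8 102]
 [ 98  97  98  98  98  93  88  88  88  93  98  98  98  97  99]
 [ 98  97  97  97  94  82  73  72  79  89  94  98  99  99  99]
 [ 97  97  98  98  92  86  81  71  74  87  93  98  98  99  99]
 [100  97  97  96  92  83  85  82  78  85  93  98  99  97  99]
 [ 99  97  98  97  95  88  83  77  77  88  94  96  96  97  98]
 [ 97  98  98  98  97  95  91  89  90  89  91  90  90  92  95]
 [ 99  97  96  96  95  97  97  94  92  87  87  87  87  88  89]
 [ 90  87  88  89  90  90  94  93  90  87  85  84  85  84  83]
 [ 63  68  75  82  85  87  87  87  82  74  65  63  63  61  60]
 [ 48  60  64  69  79  84  73  62  60  50  48  54  60  65  71]
 [ 51  62  64  63  74  71  55  49  59  70  74  70  68  66  64]]
```

View pics/e.png

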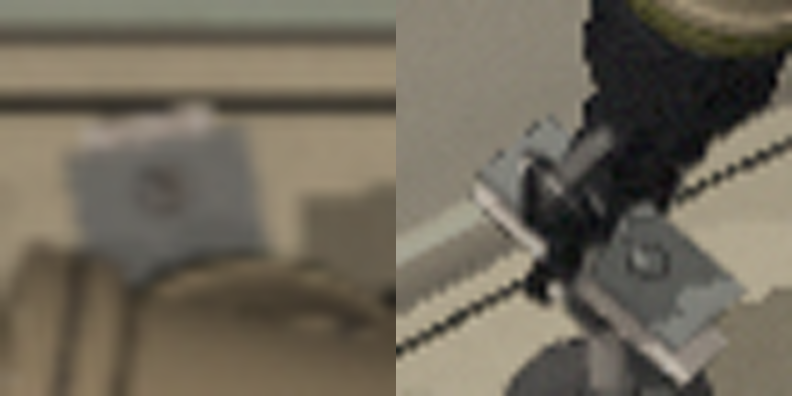

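Emit:
{"op": "arm_command", "data": {"moves": [[[0,0,0],[0.0015,0.0003,-0.004],-0.5],[[0,0,0],[0.003,0.0007,-0.008],-0.5],[[0,0,0],[0.0045,0.001,-0.012],-0.5],[[0,0,0],[0.0055,0.0013,-0.015],-0.5],[[0,0,0],[0.0055,0.0013,-0.015],-0.5],[[0,0,0],[0.0055,0.0013,-0.015],-0.5]]}}

```text
time_s: 7.37
eef_pos: [0.5393, 0.021, 0.0904]
tcp_rot: [-3.042, -0.312, -0.536]
wrist_force: [0.3, 0.7, -1.3]
width: 0.493
```

```bash
python3 look.py f
```

```text
t 7.37 p [0.5393 0.021  0.0904] F [ 0.29  0.69 -1.27] T [-0.06  0.25  0.04] w 0.493 q [-0.13 -0.24  2.15  0.15  0.9   1.16]
tool y [ 0.2029 -0.9792 -0.0012] yaw(deg) -78.29 tool z [ 0.3347  0.0705 -0.9397]
hole top face [0.5714 0.0284 0.1152] top [303.92 151.42] scene [272.53 170.69]
hole mid [0.5723 0.0286 0.1129] top [303.87 151.34] scene [272.36 171.16]
spot [0.5135 0.0165 0.0936] top [308.24 174.04] scene [288.14 184.59]
c+ [0.578  0.0523 0.1193] top [295.12 148.61] scene [264.57 172.  ]
c- [0.5869 0.0092 0.1193] top [311.05 145.52] scene [274.5 164.2]
0.034 (array([-0.06,  0.04, -0.01]), array([-0.0103, -0.0021,  0.0285]))
0.02 (array([-0.06,  0.04, -0.01]), array([-0.0056, -0.0011,  0.0153]))
0.01 (array([-0.06,  0.04, -0.01]), array([-0.0023, -0.0004,  0.0059]))
0.003 (array([-0.06,  0.04, -0.01]), array([ 0.0001,  0.0001, -0.0007]))
0 (array([-0.06,  0.04, -0.01]), array([ 0.0011,  0.0003, -0.0035]))
```

View pics/f.png

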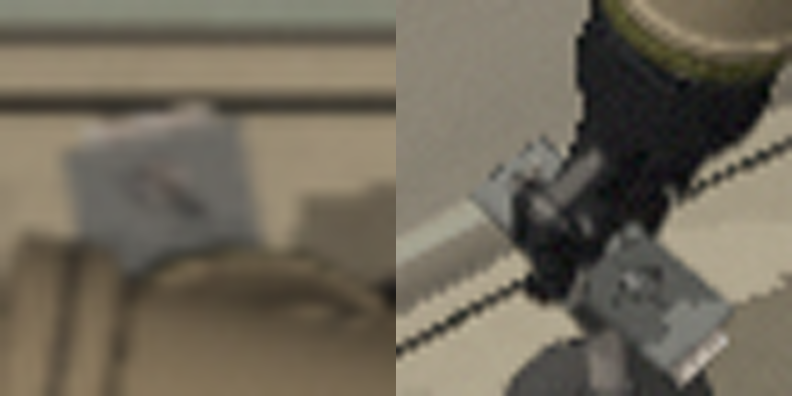

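Emit:
{"op": "arm_command", "data": {"moves": [[[0,0,0],[0.0005,0.0001,-0.0015],-0.5],[[0,0,0],[0.001,0.0002,-0.003],-0.5],[[0,0,0],[0.001,0.0002,-0.003],-0.5],[[0,0,0],[0.001,0.0002,-0.003],-0.5]]}}

```text
time_s: 7.8
eef_pos: [0.5406, 0.0211, 0.0878]
tcp_rot: [-3.042, -0.312, -0.537]
wrist_force: [-0.2, -1.3, -0.3]
width: 0.493
```

```bash
python3 look.py g
```

```text
t 7.8 p [0.5406 0.0211 0.0878] F [-0.25 -1.32 -0.33] T [-0.08  0.19 -0.03] w 0.493 q [-0.13 -0.23  2.15  0.15  0.9   1.16]
tool y [ 2.029e-01 -9.792e-01 -9.000e-04] yaw(deg) -78.29 tool z [ 0.3354  0.0704 -0.9394]
hole top face [0.5724 0.0286 0.1122] top [303.87 151.34] scene [272.33 171.29]
hole mid [0.5733 0.0288 0.1099] top [303.82 151.26] scene [272.15 171.75]
spot [0.5145 0.0167 0.0906] top [308.18 173.91] scene [287.91 185.16]
c+ [0.579  0.0525 0.1164] top [295.09 148.53] scene [264.38 172.6 ]
c- [0.5879 0.0094 0.1163] top [310.98 145.45] scene [274.3 164.8]
0.034 (array([-0.06,  0.04, -0.  ]), array([-0.0113, -0.0023,  0.0314]))
0.02 (array([-0.06,  0.04, -0.  ]), array([-0.0066, -0.0013,  0.0183]))
0.01 (array([-0.06,  0.04, -0.  ]), array([-0.0033, -0.0006,  0.0089]))
0.003 (array([-0.06,  0.04, -0.  ]), array([-0.0009, -0.0001,  0.0023]))
0 (array([-0.06,  0.04, -0.  ]), array([ 0.0001,  0.0001, -0.0005]))
```

Emit:
{"op": "arm_command", "data": {"moves": [[[0,0,0],[0.0003,0,-0.001],-0.5],[[0,0,0],[0.0005,0.0001,-0.0018],-0.5],[[0,0,0],[0.0005,0.0001,-0.0018],-0.5]]}}

```text
time_s: 8.15
eef_pos: [0.5412, 0.0211, 0.087]
tcp_rot: [-3.042, -0.312, -0.538]
wrist_force: [-8.4, -1.4, 10.6]
width: 0.493
```

```bash
python3 -c "
from h import *
st()"
```

```text
t 8.15 p [0.5412 0.0211 0.087 ] F [-8.4  -1.35 10.59] T [0.02 1.11 0.09] w 0.493 q [-0.13 -0.23  2.15  0.15  0.89  1.16]
tool y [ 2.031e-01 -9.792e-01 -7.000e-04] yaw(deg) -78.28 tool z [ 0.3355  0.0703 -0.9394]
```

Emit:
{"op": "arm_command", "data": {"moves": [[[0,0,0],[-0.0013,-0.0003,0.0003],-0.5],[[0,0,0],[-0.0013,-0.0003,0.0003],-0.5],[[0,0,0],[-0.0013,-0.0003,0.0003],0.2],[[0,0,0],[-0.0013,-0.0003,0.0003],0.3],[[0,0,0],[-0.0013,-0.0003,0.0003],0.3],[[0,0,0],[-0.0013,-0.0003,0.0003],0.3]]}}

```text
time_s: 8.65
eef_pos: [0.5399, 0.0208, 0.0873]
tcp_rot: [-3.042, -0.312, -0.538]
wrist_force: [0.5, 0.5, 0.1]
width: 0.648
```

```bash
python3 look.py i
```

```text
t 8.65 p [0.5399 0.0208 0.0873] F [0.45 0.47 0.13] T [-0.07  0.15  0.  ] w 0.648 q [-0.13 -0.23  2.15  0.15  0.9   1.16]
tool y [ 2.031e-01 -9.792e-01 -7.000e-04] yaw(deg) -78.28 tool z [ 0.3355  0.0703 -0.9394]
hole top face [0.5717 0.0284 0.1115] top [303.97 151.66] scene [272.56 171.54]
hole mid [0.5726 0.0285 0.1092] top [303.92 151.58] scene [272.39 172.01]
spot [0.5138 0.0164 0.09  ] top [308.29 174.21] scene [288.15 185.41]
c+ [0.5783 0.0522 0.1157] top [295.2  148.85] scene [264.62 172.86]
c- [0.5872 0.0091 0.1156] top [311.08 145.77] scene [274.53 165.05]
0.034 (array([-0.05,  0.04, -0.02]), array([-0.0106, -0.002 ,  0.0321]))
0.02 (array([-0.05,  0.04, -0.02]), array([-0.0059, -0.001 ,  0.019 ]))
0.01 (array([-0.05,  0.04, -0.02]), array([-0.0026, -0.0003,  0.0096]))
0.003 (array([-0.05,  0.04, -0.02]), array([-0.0002,  0.0002,  0.003 ]))
0 (array([-0.05,  0.04, -0.02]), array([0.0008, 0.0004, 0.0002]))
```

View pics/i.png

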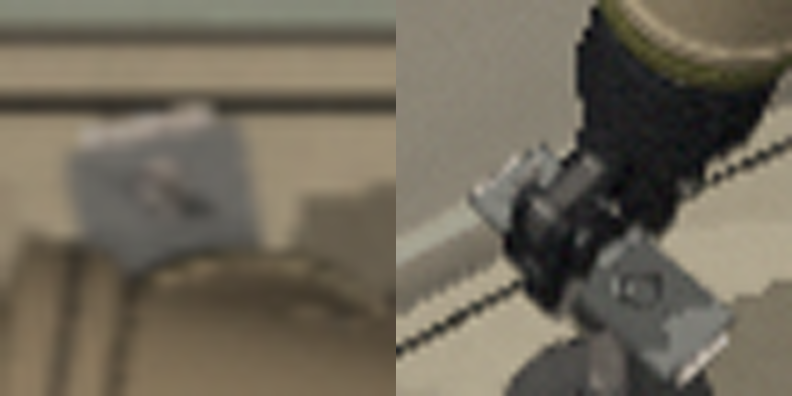

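Emit:
{"op": "arm_command", "data": {"moves": [[[0,0,0],[-0.003,-0.0007,0.009],0.3],[[0,0,0],[-0.007,-0.0015,0.02],0.3],[[0,0,0],[-0.012,-0.0025,0.034],0.3],[[0,0,0],[-0.02,-0.0042,0.056],0.3],[[0,0,0],[-0.03,-0.0063,0.084],0.3],[[0,0,0],[-0.04,-0.0084,0.112],0.3],[[0,3,0],[-0.045,-0.03,0.14],0.3],[[0,6,0],[-0.045,-0.06,0.16],0.3],[[0,9,0],[-0.045,-0.095,0.17],0.3],[[0,12,0],[-0.045,-0.13,0.17],0.3]]}}

```text
time_s: 9.58
eef_pos: [0.4962, -0.111, 0.2627]
tcp_rot: [-3.064, -0.305, -0.223]
wrist_force: [1.6, 0.4, 0.1]
width: 0.649
```

```bash
cat > lk2.py <<'E'
from cf import *
import sys
t=sys.argv[1]
st();A=[]
for n,w in (('top',(280,135,335,190+0)),('scene',(255,145,310,200))):
    im,d,W=cloud(n);np.savez(f'{t}_{n}.npz',im=im,W=W,d=d);A.append(cv2.resize(im[w[1]:w[3],w[0]:w[2]],(396,396),interpolation=cv2.INTER_CUBIC))
cv2.imwrite(f'pics/{t}.png',np.hstack(A))
E
python3 lk2.py j
```

```text
t 9.58 p [ 0.4962 -0.111   0.2627] F [1.57 0.37 0.13] T [0.01 0.07 0.02] w 0.649 q [-0.41 -0.25  1.8   0.12  1.49  0.96]
tool y [ 0.1998 -0.979  -0.0396] yaw(deg) -78.46 tool z [ 0.1377  0.068  -0.9881]
```

View pics/j.png

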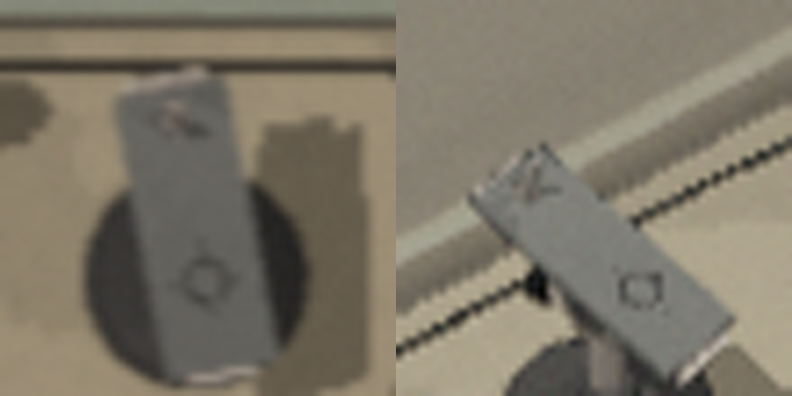

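```bash
python3 - <<'E'
from cf import *
for n,px in(('top',(308.2,173.3)),('scene',(288.6,184.6))):
    c=optics.calibration(n);Rc=np.array(c['R']);C=-Rc.T@np.array(c['t'])
    d=Rc.T@np.array([(px[0]-c['cx'])/c['fx'],(px[1]-c['cy'])/c['fy'],1])
    nn=R[:,2];p0=o+R@[0,0,.005];X=C+d*((p0-C)@nn)/(d@nn)
    print(n,X.round(4),'in table',(R.T@(X-o)).round(4))
a=np.load('top0.npz');W=a['W']
m=(W[...,2]>.146)&(abs(W[...,0]-.493)<.03)&(abs(W[...,1]+.27)<.03)
P=W[m];print(len(P),cv2.minAreaRect((P[:,:2]*1000).astype(np.float32)))
# hull render fit on dark top in image: use z profile
Q=np.load('j_top.npz');W=Q['W']
m=(W[...,2]>.146)&(W[...,2]<.17)&(abs(W[...,0]-.493)<.03)&(abs(W[...,1]+.27)<.03)
print(m.sum(),np.median(W[m],0) if m.any() else '')
im=Q['im'];js=np.load('j_scene.npz')['im']
A=[cv2.resize(im[165:210,385:430],(400,400),interpolation=cv2.INTER_CUBIC),cv2.resize(js[110:180,335:405],(400,400),interpolation=cv2.INTER_CUBIC)]
cv2.imwrite('pics/k.png',np.hstack(A))
E
```

```text
top [0.5161 0.0166 0.0907] in table [-0.0613 -0.0005  0.005 ]
scene [0.5154 0.0134 0.0902] in table [-0.0628 -0.0035  0.005 ]
114 ((493.4127197265625, -270.62115478515625), (26.528728485107422, 30.560428619384766), 88.26898956298828)
0
```

View pics/k.png

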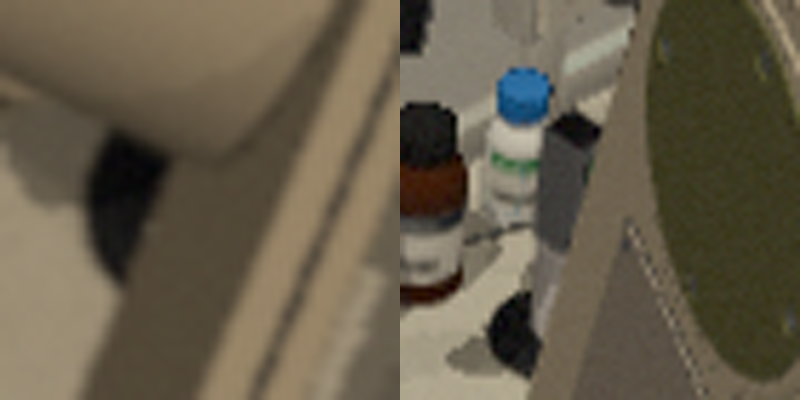

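```bash
cat > gr.py <<'E'
from cf import *
yaw=np.radians(-1.3)
Rg=Rz(yaw)@np.diag([1.,-1,-1])
def dg(z,x=.4932,y=-.2705): return delta(np.array([x,y,z]),Rg)
E
python3 -c "
from gr import *
print(dg(.2))"
```

```text
(array([ -3.09,   7.93, -12.34]), array([-0.0021, -0.1568, -0.058 ]))
```

Emit:
{"op": "arm_command", "data": {"moves": [[[-0.5,1.5,-2],[-0.001,-0.03,-0.005],0.4],[[-1,3,-4],[-0.002,-0.065,-0.01],0.4],[[-1.5,5,-6],[-0.002,-0.1,-0.015],0.4],[[-2,6,-9],[-0.002,-0.13,-0.025],0.4],[[-3.1,7.9,-12.3],[-0.002,-0.157,-0.04],0.4],[[-3.1,7.9,-12.3],[-0.002,-0.157,-0.058],0.4],[[-3.1,7.9,-12.3],[-0.002,-0.157,-0.058],0.4],[[-3.1,7.9,-12.3],[-0.002,-0.157,-0.058],0.4]]}}

```text
time_s: 10.35
eef_pos: [0.4925, -0.2696, 0.1992]
tcp_rot: [-3.14, 0.034, 0.002]
wrist_force: [0.5, 0.8, -0.1]
width: 0.698
```

```bash
python3 -c "
from gr import *
st();print(dg(.2),dg(.112))
A=[]
for n,w in (('top',(380,140,440,210)),('scene',(330,80,400,170))):
    im,d,W=cloud(n);np.savez('l_%s.npz'%n,im=im,W=W,d=d);A.append(cv2.resize(im[w[1]:w[3],w[0]:w[2]],(400,500),interpolation=cv2.INTER_CUBIC))
cv2.imwrite('pics/l.png',np.hstack(A))
"
```

```text
t 10.35 p [ 0.4925 -0.2696  0.1992] F [ 0.5   0.81 -0.12] T [-0.01 -0.01 -0.04] w 0.698 q [-0.59  0.05  1.64  0.    1.46  1.  ]
tool y [-0.0218 -0.9998 -0.0018] yaw(deg) -91.25 tool z [-0.0015  0.0019 -1.    ]
(array([-0.11, -0.08, -0.05]), array([ 0.0007, -0.0009,  0.0008])) (array([-0.11, -0.08, -0.05]), array([ 0.0007, -0.0009, -0.0872]))
```

View pics/l.png

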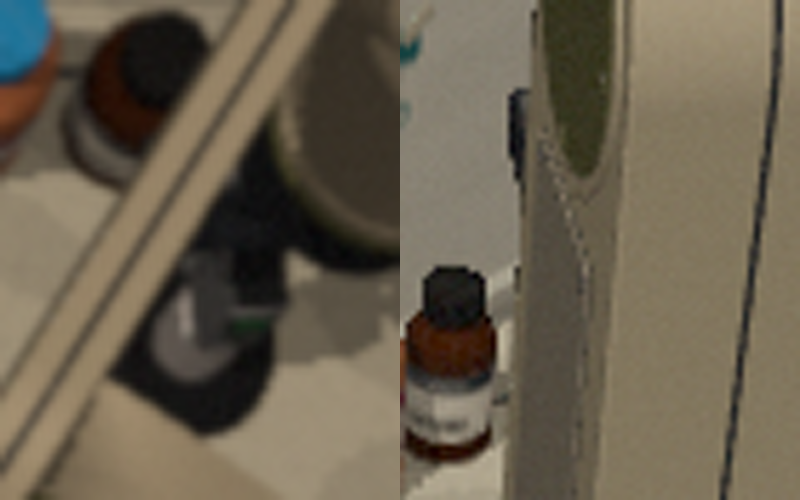

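Emit:
{"op": "arm_command", "data": {"moves": [[[0,0,0],[0.0005,-0.001,-0.015],0.4],[[0,0,0],[0.0005,-0.001,-0.03],0.4],[[0,0,0],[0.0005,-0.001,-0.045],0.4],[[0,0,0],[0.0005,-0.001,-0.06],0.4],[[0,0,0],[0.0005,-0.001,-0.075],0.4],[[0,0,0],[0.0005,-0.001,-0.087],0.4],[[0,0,0],[0.0005,-0.001,-0.087],0.4]]}}

```text
time_s: 11.03
eef_pos: [0.4934, -0.2697, 0.113]
tcp_rot: [-3.141, 0.031, -0.0]
wrist_force: [-1.1, 0.9, -0.7]
width: 0.699
```

Emit:
{"op": "arm_command", "data": {"moves": [[[0,0,0],[0,0,0],0.0],[[0,0,0],[0,0,0],-0.3],[[0,0,0],[0,0,0],-0.7],[[0,0,0],[0,0,0],-0.9],[[0,0,0],[0,0,0],-0.9],[[0,0,0],[0,0,0],-0.9],[[0,0,0],[0,0,0],-0.9],[[0,0,0],[0,0,0],-0.9]]}}

```text
time_s: 11.7
eef_pos: [0.4943, -0.2712, 0.1145]
tcp_rot: [3.14, -0.032, 0.004]
wrist_force: [1.2, -6.0, 2.5]
width: 0.298
```

```bash
python3 -c "
from gr import *
st()"
```

```text
t 11.7 p [ 0.4943 -0.2712  0.1145] F [ 1.17 -5.99  2.53] T [-1.16 -0.13  0.  ] w 0.298 q [-0.59  0.12  1.72 -0.    1.3   1.  ]
tool y [-0.0204 -0.9998  0.0019] yaw(deg) -91.17 tool z [ 0.0026 -0.0019 -1.    ]
```

Emit:
{"op": "arm_command", "data": {"moves": [[[0,0,0],[0,-0.0008,0.004],-0.9],[[0,0,0],[0,-0.0008,0.015],-0.9],[[0,0,0],[0,-0.0008,0.03],-0.9],[[0,0,0],[0,-0.0008,0.045],-0.9],[[0,0,0],[0,-0.0008,0.06],-0.9],[[0,0,0],[0,-0.0008,0.075],-0.9],[[0,0,0],[0,-0.0008,0.095],-0.9],[[0,0,0],[0,-0.0008,0.12],-0.9],[[0,0,0],[0,-0.0008,0.145],-0.9],[[0,0,0],[0,-0.0008,0.145],-0.9]]}}

```text
time_s: 12.53
eef_pos: [0.4963, -0.2728, 0.2668]
tcp_rot: [3.135, -0.031, 0.016]
wrist_force: [1.1, -0.3, -0.0]
width: 0.294
```

```bash
cat > g2.py <<'E'
from cf import *
TH=goal # noqa
L=.1015
spot=np.array([.5156,.0158,.0905])
nn=R[:,2]
def ftgt(gap,sp=spot,gx=-.001,gy=0.):
    """TCP pos so that foot (sleeve out) is gap above spot along the normal"""
    foot=sp+nn*gap
    return foot-Rt@np.array([gx,gy,L])
def footpred(s,gx=-.001,gy=0.):
    Rm=Ro.from_rotvec(s['tcp_rot']).as_matrix()
    return s['eef_pos']+Rm@np.array([gx,gy,L])
E
python3 -c "
from g2 import *
st();print(ftgt(.05),delta(ftgt(.05)))"
```

```text
t 12.53 p [ 0.4963 -0.2728  0.2668] F [ 1.15 -0.34 -0.03] T [ 0.01 -0.01 -0.03] w 0.294 q [-0.59  0.02  1.54  0.    1.57  1.  ]
tool y [-0.02   -0.9998  0.0059] yaw(deg) -91.15 tool z [ 0.0101 -0.0061 -0.9999]
[0.46578071 0.00548292 0.23320545] (array([  2.12, -19.34,  12.78]), array([-0.0306,  0.2782, -0.0336]))
```

Emit:
{"op": "arm_command", "data": {"moves": [[[0,-2,1],[-0.003,0.03,0.01],-0.9],[[0,-4,2],[-0.006,0.06,0.01],-0.9],[[0.5,-6,4],[-0.01,0.095,0.01],-0.9],[[1,-8,5],[-0.014,0.13,0.01],-0.9],[[1,-10,7],[-0.018,0.165,0.01],-0.9],[[1.5,-13,9],[-0.022,0.2,0.01],-0.9],[[2,-16,11],[-0.026,0.235,0.0],-0.9],[[2.1,-19.3,12.8],[-0.0305,0.27,-0.01],-0.9],[[2.1,-19.3,12.8],[-0.0305,0.278,-0.025],-0.9],[[2.1,-19.3,12.8],[-0.0305,0.278,-0.034],-0.9]]}}

```text
time_s: 13.37
eef_pos: [0.4644, 0.0078, 0.2317]
tcp_rot: [-3.042, -0.317, -0.535]
wrist_force: [0.2, -0.5, -1.1]
width: 0.296
```

Emit:
{"op": "arm_command", "data": {"moves": [[[0,0,0],[0,0,0],-0.9],[[0,0,0],[0,0,0],-0.9],[[0,0,0],[0,0,0],-0.9]]}}

```text
time_s: 13.62
eef_pos: [0.4648, 0.0072, 0.2325]
tcp_rot: [-3.042, -0.316, -0.536]
wrist_force: [0.2, -0.5, -0.8]
width: 0.296
```

```bash
cat > lk3.py <<'E'
from g2 import *
import sys
t=sys.argv[1]
st();s=sense();A=[]
f=footpred(s);print('foot',f.round(4),'top',np.round(proj('top',f),1),'scene',np.round(proj('scene',f),1),'in table',(R.T@(f-o)).round(4),'spot',(R.T@(spot-o)).round(4))
for n,w in (('top',(280,130,340,205)),('scene',(245,125,325,225))):
    im,d,W=cloud(n);np.savez(f'{t}_{n}.npz',im=im,W=W,d=d);A.append(cv2.resize(im[w[1]:w[3],w[0]:w[2]],(400,500),interpolation=cv2.INTER_CUBIC))
cv2.imwrite(f'pics/{t}.png',np.hstack(A))
print('spot px',proj('top',spot),proj('scene',spot))
for g in(.03,.015,.005,0):print(g,delta(ftgt(g)))
E
python3 lk3.py m
```

```text
t 13.62 p [0.4648 0.0072 0.2325] F [ 0.17 -0.48 -0.82] T [-0.03  0.22  0.04] w 0.296 q [-0.2  -0.62  2.16  0.14  1.29  1.14]
tool y [ 2.056e-01 -9.786e-01 -5.000e-04] yaw(deg) -78.13 tool z [ 0.3341  0.0707 -0.9399]
foot [0.4978 0.0141 0.1367] top [309.  176.4] scene [291.7 176.3] in table [-0.063   0.0008  0.0545] spot [-0.0621 -0.0012  0.005 ]
spot px (np.float64(308.49164448998147), np.float64(173.5140126589458)) (np.float64(287.90223366131073), np.float64(184.8628175582222))
0.03 (array([-0.01,  0.  , -0.14]), array([ 0.0074, -0.0001, -0.0183]))
0.015 (array([-0.01,  0.  , -0.14]), array([ 0.0124,  0.001 , -0.0324]))
0.005 (array([-0.01,  0.  , -0.14]), array([ 0.0158,  0.0016, -0.0418]))
0 (array([-0.01,  0.  , -0.14]), array([ 0.0175,  0.002 , -0.0465]))
```

View pics/m.png

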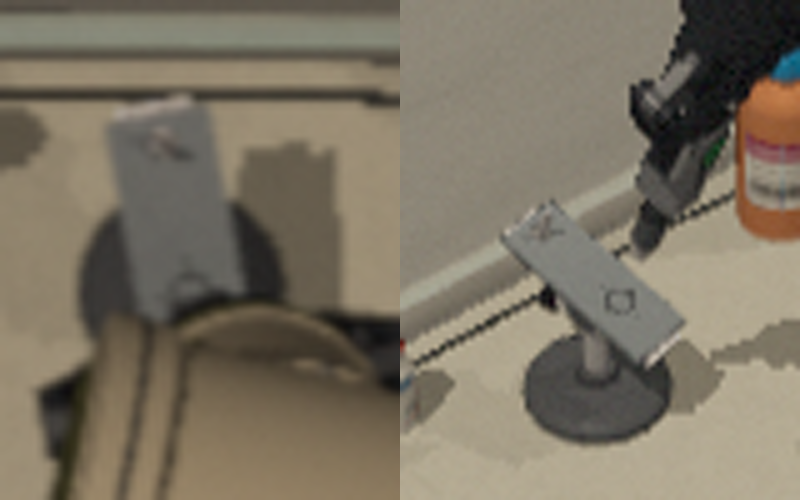

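Emit:
{"op": "arm_command", "data": {"moves": [[[0,0,0],[0.004,0,-0.012],-0.9],[[0,0,0],[0.009,0.0003,-0.024],-0.9],[[0,0,0],[0.0125,0.0005,-0.033],-0.9],[[0,0,0],[0.0125,0.0005,-0.033],-0.9],[[0,0,0],[0.0125,0.0005,-0.033],-0.9],[[0,0,0],[0.0125,0.0005,-0.033],-0.9]]}}

```text
time_s: 14.22
eef_pos: [0.4778, 0.0072, 0.2003]
tcp_rot: [-3.043, -0.315, -0.537]
wrist_force: [0.7, 0.1, -1.4]
width: 0.295
```

```bash
sed -i 's/(245,125,325,225)/(265,150,313,210)/' lk3.py; python3 lk3.py n
```

```text
t 14.22 p [0.4778 0.0072 0.2003] F [ 0.74  0.08 -1.43] T [-0.04  0.24  0.01] w 0.295 q [-0.2  -0.57  2.18  0.14  1.21  1.14]
tool y [ 2.049e-01 -9.788e-01 -2.000e-04] yaw(deg) -78.18 tool z [ 0.335   0.0703 -0.9396]
foot [0.5108 0.0142 0.1046] top [309.  174.1] scene [289.2 182. ] in table [-0.0619 -0.0018  0.02  ] spot [-0.0621 -0.0012  0.005 ]
spot px (np.float64(308.49164448998147), np.float64(173.5140126589458)) (np.float64(287.90223366131073), np.float64(184.8628175582222))
0.03 (array([-0.  ,  0.07, -0.13]), array([-0.0054, -0.0004,  0.0137]))
0.015 (array([-0.  ,  0.07, -0.13]), array([-0.0004,  0.0006, -0.0004]))
0.005 (array([-0.  ,  0.07, -0.13]), array([ 0.0029,  0.0013, -0.0098]))
0 (array([-0.  ,  0.07, -0.13]), array([ 0.0046,  0.0017, -0.0145]))
```

View pics/n.png

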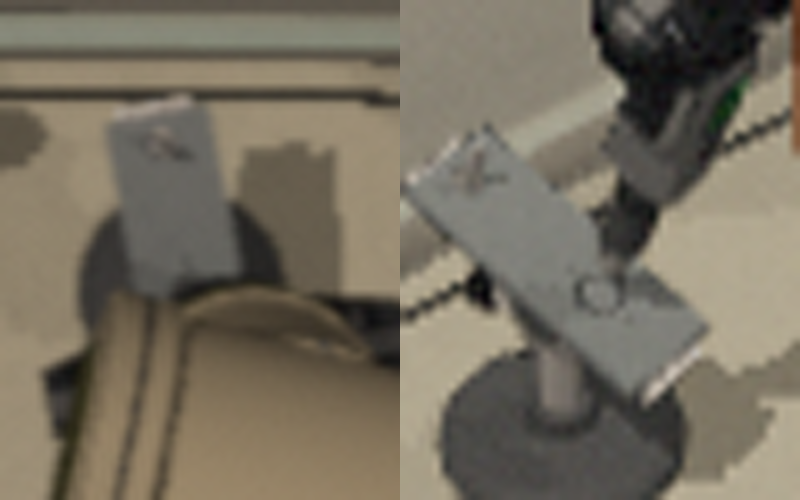

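```bash
python3 - <<'E'
from g2 import *
s=sense();f=footpred(s);Rm=Ro.from_rotvec(s['tcp_rot']).as_matrix()
im=np.load('n_scene.npz')['im'];u0,v0=270,140;k=11
z=cv2.resize(im[v0:v0+52,u0:u0+60],None,fx=k,fy=k,interpolation=cv2.INTER_CUBIC)
def dr(P,c,closed=True):
    q=((pj('scene',P)+[.8,-.3]-[u0-.5,v0-.5])*k).astype(np.int32)
    cv2.polylines(z,[q.reshape(-1,1,2)],closed,c,1)
G=np.stack([Rm[:,0],-Rm[:,1],-Rm[:,2]],1)
dr(circ(.005,0)@G.T+f,(0,0,255))
for yy in(-.009,.009):
    dr(np.array([[-0.0,yy,.03],[0,yy,.06]])@G.T+f,(0,255,255),False)
for xx in(-.009,.009):
    dr(np.array([[xx,0,.03],[xx,0,.06]])@G.T+f,(255,255,0),False)
for zz in(.062,):
    dr(np.array([[-.016,-.013,zz],[.016,-.013,zz],[.016,.013,zz],[-.016,.013,zz]])@G.T+f,(0,255,0))
dr(np.array([[0,0,0],[0,0,.062]])@G.T+f,(255,0,255),False)
dr(circ(.008,0)@R.T+spot,(255,0,0))
cv2.imwrite('pics/n2.png',z)
E
```

```text
(no output)
```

View pics/n2.png

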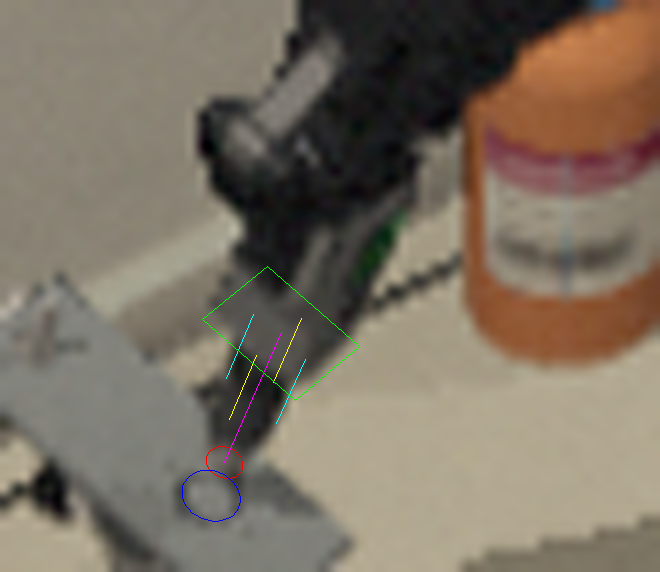

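Emit:
{"op": "arm_command", "data": {"moves": [[[0,0,0],[0.0015,0.0006,-0.005],-0.9],[[0,0,0],[0.003,0.0012,-0.01],-0.9],[[0,0,0],[0.003,0.0012,-0.01],-0.9],[[0,0,0],[0.003,0.0012,-0.01],-0.9],[[0,0,0],[0.003,0.0012,-0.01],-0.9]]}}

```text
time_s: 14.73
eef_pos: [0.4808, 0.0086, 0.1905]
tcp_rot: [-3.042, -0.316, -0.538]
wrist_force: [0.1, 0.4, -1.4]
width: 0.296
```

```bash
python3 lk3.py p
```

```text
t 14.73 p [0.4808 0.0086 0.1905] F [ 0.07  0.37 -1.37] T [-0.08  0.24  0.02] w 0.296 q [-0.19 -0.55  2.19  0.14  1.18  1.14]
tool y [ 0.2052 -0.9787  0.    ] yaw(deg) -78.16 tool z [ 0.3355  0.0703 -0.9394]
foot [0.5139 0.0155 0.0948] top [308.6 173.8] scene [288.3 184.1] in table [-0.0622 -0.0011  0.0097] spot [-0.0621 -0.0012  0.005 ]
spot px (np.float64(308.49164448998147), np.float64(173.5140126589458)) (np.float64(287.90223366131073), np.float64(184.8628175582222))
0.03 (array([-0.  ,  0.08, -0.14]), array([-0.0085, -0.0017,  0.0236]))
0.015 (array([-0.  ,  0.08, -0.14]), array([-0.0034, -0.0006,  0.0095]))
0.005 (array([-0.  ,  0.08, -0.14]), array([-0.0001,  0.0001,  0.0001]))
0 (array([-0.  ,  0.08, -0.14]), array([ 0.0016,  0.0004, -0.0046]))
```

View pics/p.png

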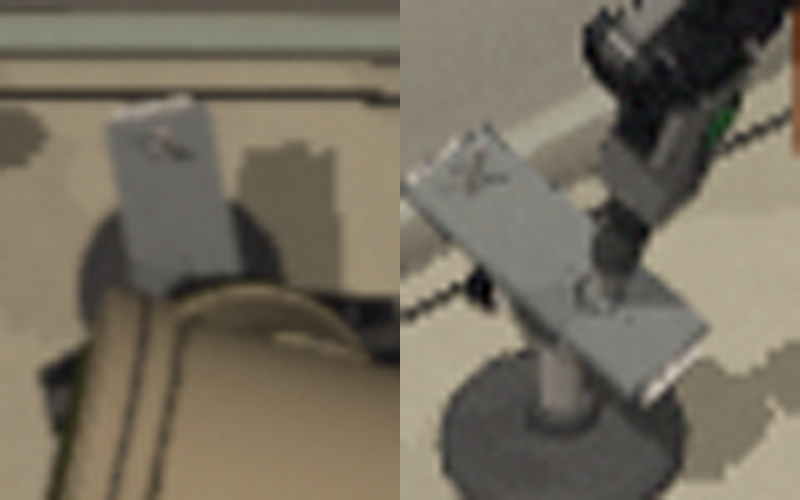

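```bash
cat > fm.py <<'E'
from g2 import *
F=[];T=[];Z=[]
for i in range(16):
    optics.get_image('scene');s=sense();F.append(s['wrist_force']);T.append(s['torque']);f=footpred(s);Z.append(R.T@(f-o))
F=np.array(F);print('Fn',(F@R[:,2]).mean().round(2),'+-',(F@R[:,2]).std().round(2)/4,'F',F.mean(0).round(2),'T',np.mean(T,0).round(3),'foot tbl',np.mean(Z,0).round(4),s['time_s'])
print('->',[ (g,delta(ftgt(g))) for g in (-.003,-.005)])
E
python3 fm.py
```

```text
Fn -1.3 +- 0.105 F [ 0.1   0.28 -1.33] T [-0.056  0.238 -0.006] foot tbl [-0.0619 -0.0012  0.0099] 15.6333
-> [(-0.003, (array([-0.  ,  0.07, -0.13]), array([ 0.0026,  0.0007, -0.0073]))), (-0.005, (array([-0.  ,  0.07, -0.13]), array([ 0.0033,  0.0008, -0.0092])))]
```

Emit:
{"op": "arm_command", "data": {"moves": [[[0,0,0],[0.0008,0.0002,-0.0022],-0.9],[[0,0,0],[0.0016,0.0003,-0.0045],-0.9],[[0,0,0],[0.0023,0.0004,-0.0065],-0.9],[[0,0,0],[0.0023,0.0004,-0.0065],-0.9],[[0,0,0],[0.0023,0.0004,-0.0065],-0.9]]}}

```text
time_s: 16.05
eef_pos: [0.4832, 0.0089, 0.1841]
tcp_rot: [-3.043, -0.315, -0.538]
wrist_force: [-0.2, 0.0, 0.5]
width: 0.301
```

```bash
python3 fm.py
```

```text
Fn 0.39 +- 0.1 F [-0.69 -0.06  0.17] T [-0.014  0.313  0.014] foot tbl [-0.0621 -0.0013  0.0029] 16.85
-> [(-0.003, (array([-0.  ,  0.06, -0.13]), array([ 0.0003,  0.0003, -0.0008]))), (-0.005, (array([-0.  ,  0.06, -0.13]), array([ 0.001 ,  0.0004, -0.0026])))]
```

Emit:
{"op": "arm_command", "data": {"moves": [[[0,0,0],[0.0003,0.0001,-0.0009],-0.9],[[0,0,0],[0.0006,0.0001,-0.0018],-0.9],[[0,0,0],[0.001,0.0002,-0.0027],-0.9],[[0,0,0],[0.001,0.0002,-0.0027],-0.9],[[0,0,0],[0.001,0.0002,-0.0027],-0.9]]}}

```text
time_s: 17.27
eef_pos: [0.4842, 0.0091, 0.1815]
tcp_rot: [-3.043, -0.315, -0.538]
wrist_force: [-2.9, 0.5, 0.8]
width: 0.291
```

```bash
python3 fm.py; python3 lk3.py r; python3 - <<'E'
import sys;sys.path.insert(0,'.')
from g2 import *
for n in('top','scene'):
    im=np.load(f'r_{n}.npz')['im']
    cv2.imwrite(f'pics/full_{n}.png',im)
E
```

```text
Fn 1.58 +- 0.155 F [-1.54 -0.24  1.12] T [-0.07   0.391 -0.004] foot tbl [-0.062  -0.0013  0.    ] 18.0667
-> [(-0.003, (array([-0.  ,  0.07, -0.13]), array([-0.0007,  0.0001,  0.0019]))), (-0.005, (array([-0.  ,  0.07, -0.13]), array([-0.    ,  0.0002,  0.    ])))]
t 18.07 p [0.4842 0.0091 0.1815] F [-1.56 -0.29  1.68] T [-0.1   0.38  0.  ] w 0.297 q [-0.19 -0.53  2.19  0.14  1.16  1.14]
tool y [ 2.050e-01 -9.788e-01  2.000e-04] yaw(deg) -78.17 tool z [ 0.3359  0.0702 -0.9393]
foot [0.5174 0.016  0.0858] top [308.4 173.2] scene [287.5 185.7] in table [-0.062  -0.0013  0.    ] spot [-0.0621 -0.0012  0.005 ]
spot px (np.float64(308.49164448998147), np.float64(173.5140126589458)) (np.float64(287.90223366131073), np.float64(184.8628175582222))
0.03 (array([-0.  ,  0.07, -0.13]), array([-0.0117, -0.0022,  0.0329]))
0.015 (array([-0.  ,  0.07, -0.13]), array([-0.0067, -0.0012,  0.0188]))
0.005 (array([-0.  ,  0.07, -0.13]), array([-0.0034, -0.0005,  0.0094]))
0 (array([-0.  ,  0.07, -0.13]), array([-0.0017, -0.0001,  0.0047]))
```

View pics/r.png

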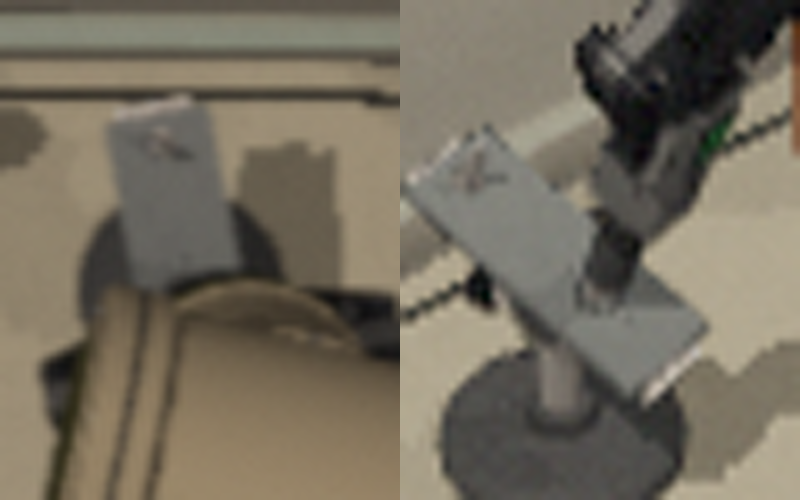

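View pics/full_top.png

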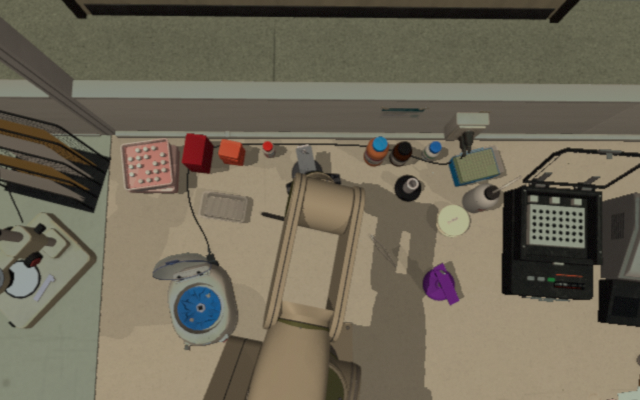

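The sleeve reads about halfway by both position and force, and the foot sits inside the ring at scene pixel (288.6,184.7). In the top view the bystanders I can see are where they started. Handing in.

```bash
python3 -c "
from h import *
print(ticket.job_done()); st()"
```

```text
the job is handed in; nothing more can be done
None
the job is handed in; nothing more can be done
```

The coupon is hanging on the peg of the grey stand, and I handed the job in at about 18 s with the gauge held on its ring mark. No verdict was reported.

- **Coupon:** I gripped it by its long edges and threaded the hole over the peg. It touched the table at about 13 N, and then I let go. Pictures from both cameras afterwards showed it lying flat, ring mark up, hanging down the slope.
- **Gauge:** I drew it straight up out of the holder and set it square to the 20° face. The measured tool axis matched the table normal to about 0.1°.
- **Sleeve:** The force along the table normal rose by 2.9 N from the free-hanging reading, which works out to a push of about 5.2 mm. The arm's position gave about 5.0 mm of the 10 mm travel.

**Checks that were off or incomplete:**
- **Ring position:** The two cameras disagreed on it by about 3 mm across the slope, so I aimed at a point between them. The scene picture shows the foot inside the ring. The arm hid the foot from the top camera, so the second view could not confirm it.
- **Bystanders:** I saw none disturbed, but the arm partly or fully hid the marker and clip in the last top picture.

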